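Take the change-part stack apart onto its rest pads

ROBOT

A 6-joint arm with a two-finger parallel gripper is mounted at the origin on a cart in front of the work surface, level with it; the furniture and walls round the work are solid. World frame = base frame: x ahead of the robot, y to its left, z up, the work surface at z = 0. Lengths are in m, angles in rad, forces in N, time in s.
With the tool pointing down it reaches from about 0.4 to 0.825 m from the base axis. Payload 7 kg.
Tool frame: the origin (TCP) lies at the very end of the fingers, on their centre line; the grasp point (between the pads) lies 19 mm behind it; z points along the fingers, y is the direction in which the jaws open and shut (so a half turn about z gives the same grasp; the last joint's range is limited). The gripper opens to 88 mm and grips with 3 to 60 N. Pads are 19 mm wide; open, the fingers measure 130 mm over their backs; the gripper's body (78 mm by 193 mm) begins 47 mm behind the grasp point.
Start: joints at [-0.882, 0.359, 0.012, 0, -1.224, -0.288], TCP at [0.263, -0.621, 0.227] pointing down, gripper open.
Joint ranges: [-3.07, 3.07], [-1.43, 2.12], [-1.02, 1.25], [-3.03, 1.67], [-3.05, -0], [-3.03, 3.03]. Speed limits (rad/s): [2.39, 2.39, 3.01, 3.14, 3.14, 3.14].

INTERFACE

Orientations are given as [roll, pitch, yaw] about the fixed x, y, z axes, in that order (R = Rz(yaw) Ry(pitch) Rx(roll)).
In Python, from station import arm, eyes, job, outline_of gives the robot as it stands.
- The arm moves only by the tool apply_moves, never from a script. Its argument "moves" is a list of rows, each a list of 5 numbers: the opening, from -1 (shut) to 1 (fully open), then the shift along the tool's x, y, z in m, then the turn about the tool's z in rad. A call has 1 to 12 rows; each row shifts and turns the commanded pose from where the row before left it, along the tool's axes as they then stand; what a row does not reach is not made up. A row lasts 1/12 s, in which the tool goes at most 41.7 mm and 7.16 degrees, less where a joint would pass 70% of its speed; a pose out of reach is approached as far as the arm can. A call with a gripper value outside its range is refused whole. The fingers move at their own pace and stop on an object; "newtons" is the grip in N (left out, the last holds). Time passes only in rows, so rows that do not move let the fingers close. It gives the time, the measured TCP pose, the force and the opening at its end, in the units of the state.
- arm.get_state(): the state, without advancing time (a new reading comes with each control period).
- eyes.grab_frame(name): name is "scene" or "top" or "wrist"; returns a dict with "color" (420x560x3 uint8, red, green, blue), "z_map" (420x560 float32, m along the optical axis (not along the pixel's ray), 0 where there is no reading), "camera_matrix" (3x3 intrinsics, pixels), "extrinsics" (4x4, takes a point from camera to world coordinates). Camera axes: x right, y up, looking along -z (the intrinsics and any distortion apply to the point x, -y, -z); pixel columns grow to the right and rows downward; lengths in m; the calibration is good to about 2 mm. The wrist camera is an equidistant fisheye: a pixel r from the principal point sees the ray r / f radians off the axis. A picture is of the moment at which its call begins.
- job.job_done(): hands the job in, once; it reports no verdict.
Trained networks look in a picture, given as the dict that the camera call returned (one of the last four; its "shot" number tells which), for a name from the list of things; names that differ only in an ending like _2 or _b are one class to them, and where a whole thing is asked for, a point or a joint stands for the part that bears it (a point fixed in the world has none). Each returns a list of dicts, best first, with "score" (0 to 1); they miss things now and then, are a little off and sometimes report something else, mostly with a low value. They report only what shows in the picture. A call takes as long as a camera call. They do not tell look-alikes from the thing itself.
- outline_of(label, picture): "region" (420x560 bool, what is visible of it) and "extent" ([left, top, right, bottom] in pixels, round what is visible of it).
The state is a dict: "t": time; "q": joint angles; "qd": joint speeds; "joint_efforts": joint torques, N m; "eef_pos": TCP position; "ee_rot": TCP orientation; "force": force on the tool from outside, world axes, zero at the start; "moment": the same for the moment, N m; "width": finger opening in m.
Only numpy, scipy, OpenCV 4.12 (cv2) and the standard library are available. Lean on these libraries where they do the work, as an engineer would, in place of code of your own. Each camera call takes 0.05 s, during which the arm holds its last target.

TASK

The change parts for the vial machine stand stacked on the bench mats: a brass-coloured bush on a ball bearing, on a dark spacer ring, on an aluminium flange disc. Take the stack apart from the top down, one part at a time, and set each part upright and centred on the round rest pad that is as wide as the part itself, seating each part before you lift the next; at the end every part stands at rest on its own pad.

Things in the scene. Friction and masses are not known exactly. Their poses are not given: they have to be found in the camera images.
- bush_mid (a point): Top part of the stack: brass-coloured flanged guide bush, 27 mm high, foot flange 30 mm across at the bottom, a narrower neck about 21 mm across above it. The point is on its axis, half-way up (13.5 mm above its underside); z is its axis, pointing up. At the start its underside is 48 mm above the mat. All four parts are round and share one axis in the stack.
- ball_bearing_mid (a point): Second part from the top: bright ball bearing, 40 mm across, 12 mm high. The point is its centre, 6 mm above its underside; z is its axis, up. At the start its underside is 36 mm above the mat; it lies loose on the wider spacer ring, so fingertips cannot go lower than its underside there.
- spacer_mid (a point): Third part from the top: dark steel spacer ring, 54 mm across, 20 mm bore, 16 mm high. The point is its centre, 8 mm above its underside; z is its axis, up. At the start its underside is 20 mm above the mat; it lies loose on the wider flange disc.
- flange_mid (a point): Bottom part of the stack: aluminium flange disc, 66 mm across, 20 mm high, with six small dark bolt marks. The point is its centre, 10 mm above its underside; z is its axis, up. It stands loose on the dark mats; the mats' top is 2.5 mm above the work surface z = 0, and the stack's place on them changes from start to start.
- pad_30_top (a point): Top centre of the fixed round rest pad 30 mm across, standing 10 mm high on the mats (top 12.5 mm above the work surface z = 0), white plastic rim, cork-faced top: the place of the bush. z up. The pads lie apart from one another, their places change from start to start; they are told apart by their width only.
- pad_40_top (a point): Top centre of the fixed round rest pad 40 mm across, standing 10 mm high on the mats (top 12.5 mm above the work surface z = 0), white plastic rim, cork-faced top: the place of the ball bearing. z up. The pads lie apart from one another, their places change from start to start; they are told apart by their width only.
- pad_54_top (a point): Top centre of the fixed round rest pad 54 mm across, standing 10 mm high on the mats (top 12.5 mm above the work surface z = 0), white plastic rim, cork-faced top: the place of the spacer ring. z up. The pads lie apart from one another, their places change from start to start; they are told apart by their width only.
- pad_66_top (a point): Top centre of the fixed round rest pad 66 mm across, standing 10 mm high on the mats (top 12.5 mm above the work surface z = 0), white plastic rim, cork-faced top: the place of the flange disc. z up. The pads lie apart from one another, their places change from start to start; they are told apart by their width only.
Things that resemble listed ones, but are neither listed nor needed, are in the scene too. Leave any orange or red look-alike of the part that bears pad_40_top alone.

How it is judged:
By the outcome, as a careful person would: the job done as asked, in the order asked, and still so for the second after the job is handed in, with the robot touching nothing.
It also fails if it takes over 106 s, if anything falls off the work surface, if the arm or the gripper's body presses on something with over 40 N, if the wrist force passes 120 N, or if a joint passes its speed limit or range.

## Working session

There is one attempt and no reset: what is moved stays moved. The work goes in short steps, Python scripts to look and compute and a tool call to move; the robot and the scene stay as the last step left them, time stands still between calls to the robot, and variables do not carry over. Pictures are saved under pics/ and viewed, and the job is handed in when it is done.

Besides the shell and the picture viewer there is one more tool, called after ">>>" in YAML: its name, and indented under it one key for each argument. apply_moves: Moves the arm, as the interface text tells. Its arguments: {"type":"object","properties":{"moves":{"type":"array","items":{"type":"array","items":{"type":"number"}}},"newtons":{"type":"number"}},"required":["moves"]}

```bash
ls; mkdir -p pics
python3 - <<'E'
from station import arm, eyes, job, outline_of
import cv2,numpy as np
print(arm.get_state())
for n in ["scene","top"]:
    f=eyes.grab_frame(n)
    cv2.imwrite(f"pics/{n}0.png",f["color"][:,:,::-1])
    np.savez(f"pics/{n}0.npz",**{k:f[k] for k in("color","z_map","camera_matrix","extrinsics")})
    print(n,f["camera_matrix"],f["extrinsics"],[k for k in f])
    for l in ["bush_mid","ball_bearing_mid","spacer_mid","flange_mid","pad_30_top","pad_40_top","pad_54_top","pad_66_top"]:
        print(l,[(round(d["score"],2),d["extent"],int(d["region"].sum())) for d in outline_of(l,f)])
E
```

```text
pics
{'t': 0.0, 'q': array([-8.81891882e-01,  3.59364044e-01,  1.10582152e-02, -3.58677126e-04,
       -1.22412880e+00, -2.88129931e-01]), 'qd': array([-1.11972860e-04, -1.04001652e-04,  2.36202825e-04, -1.35513448e-03,
        1.94296129e-03, -7.07453119e-05]), 'joint_efforts': array([-3.28103924e-04, -5.82713020e+01,  2.93043941e+01,  6.99712202e+00,
        6.59991187e-03, -1.79769040e-04]), 'eef_pos': array([ 0.26313482, -0.62105172,  0.22563566]), 'ee_rot': array([ 3.13992607e+00, -1.42302602e-04, -2.74094016e+00]), 'force': array([0.16103164, 0.12316375, 0.35034069]), 'moment': array([ 0.00272389,  0.09711024, -0.04861987]), 'width': 0.08754723089710621}
scene [[459.57326827   0.         281.43809995]
 [  0.         459.57326827 209.20510009]
 [  0.           0.           1.        ]] [[ 0.6664557   0.50028979 -0.55276299 -0.09359922]
 [-0.74554349  0.44592136 -0.49529693 -0.50741361]
 [-0.00130317  0.74220231  0.67017463  0.87606853]
 [ 0.          0.          0.          1.        ]] ['color', 'z_map', 'camera_matrix', 'extrinsics', 'shot']
bush_mid [(0.7, [395.5, 241.6, 407.
[... 634 characters left out ...]
81381]
 [ 0.00651382  0.07763792  0.99696034  1.16308211]
 [ 0.          0.          0.          1.        ]] ['color', 'z_map', 'camera_matrix', 'extrinsics', 'shot']
bush_mid []
ball_bearing_mid [(0.56, [412.5, 189.4, 418.8, 202.1], 54)]
spacer_mid [(0.61, [407.5, 178.7, 428.7, 203.7], 169)]
flange_mid [(0.52, [401.0, 186.5, 424.1, 207.3], 118)]
pad_30_top []
pad_40_top [(0.79, [139.0, 248.7, 158.3, 262.0], 226), (0.64, [187.9, 237.4, 200.0, 256.3], 229), (0.57, [306.1, 179.6, 320.6, 199.1], 205), (0.55, [270.0, 170.6, 281.5, 188.2], 214), (0.51, [342.6, 163.9, 366.3, 184.3], 398)]
pad_54_top [(0.63, [343.9, 166.7, 366.4, 184.6], 410)]
pad_66_top [(0.64, [373.4, 226.4, 395.7, 252.9], 632)]
```

Run:
```python
import cv2
for n in ["scene","top"]:
    im=cv2.imread(f"pics/{n}0.png"); cv2.imwrite(f"pics/{n}0b.png",cv2.resize(im,(800,600),interpolation=cv2.INTER_CUBIC))
im=cv2.imread("pics/top0.png")[140:280,120:460]; cv2.imwrite("pics/topcrop.png",cv2.resize(im,None,fx=2.35,fy=2.35,interpolation=cv2.INTER_CUBIC))
im=cv2.imread("pics/scene0.png")[170:300,270:430]; cv2.imwrite("pics/scenecrop.png",cv2.resize(im,None,fx=4.5,fy=4.5,interpolation=cv2.INTER_CUBIC))
```

```text
(no output)
```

View pics/scene0b.png

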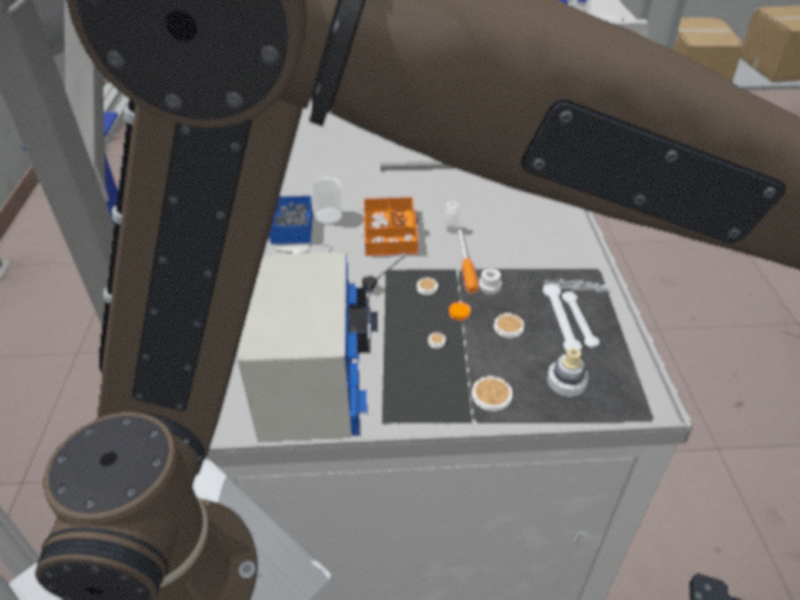

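View pics/top0b.png

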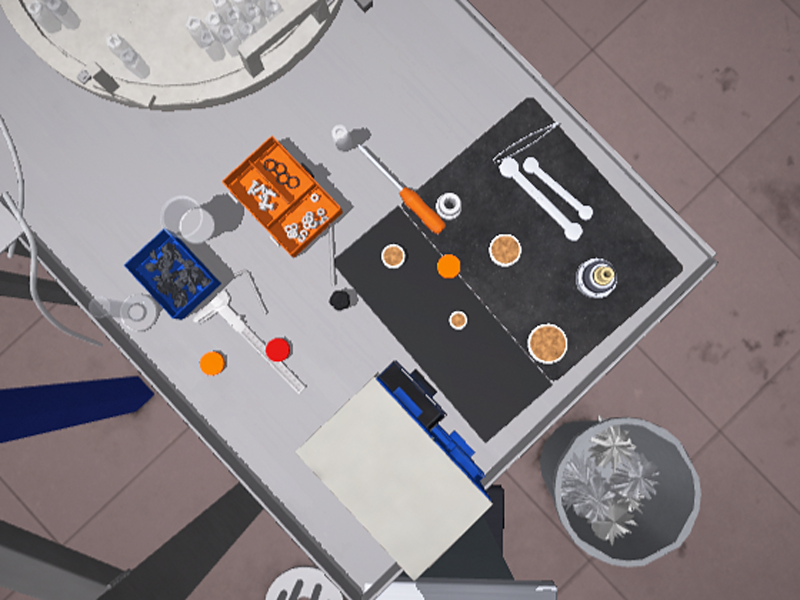

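View pics/topcrop.png

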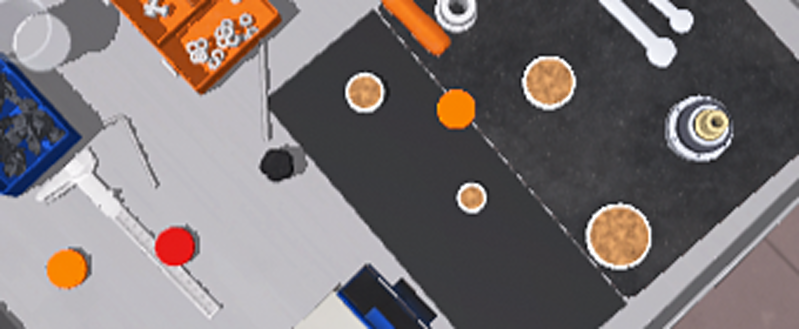

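View pics/scenecrop.png

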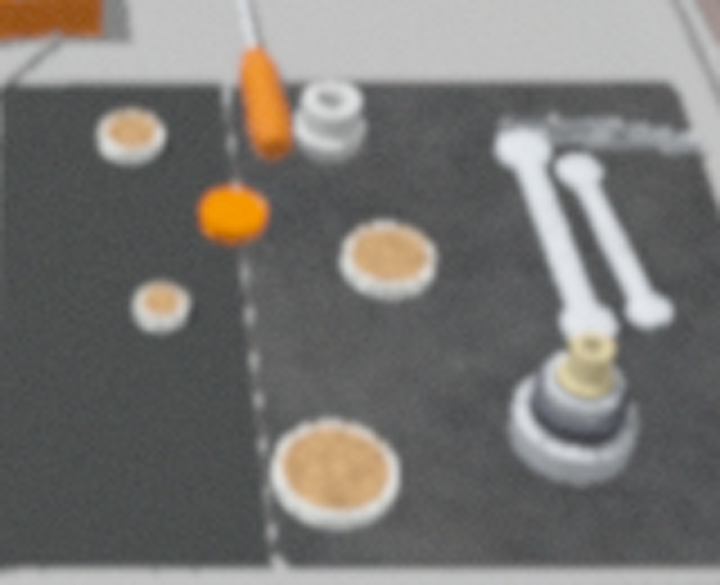

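The top view shows these candidates, in 560x420 pixels:
- **Pads (cork-topped discs):** (275,179) is about 40 mm, (320,224) is the smallest at 30 mm, (353,175) is 54 mm and (383,240) is 66 mm.
- **Stack:** at (418,194).
- **Look-alikes:** orange pucks at (314,186) and (148,254), a red one at (194,245), and a white stepped ring at (314,144). I'll leave these alone.

Next I'll measure positions.

```bash
cat > h.py <<'E'
import numpy as np, cv2
from scipy.optimize import least_squares
def ray(f,u,v,fish=False):
    K=f["camera_matrix"];u=np.asarray(u,float);v=np.asarray(v,float)
    a=(u-K[0,2])/K[0,0]; b=(v-K[1,2])/K[1,1]
    if fish:
        th=np.hypot(a,b); s=np.where(th>1e-9,np.sin(th)/np.maximum(th,1e-9),1)
        d=np.stack([a*s,-b*s,-np.cos(th)],-1)
    else: d=np.stack([a,-b,-np.ones_like(a)],-1)
    return d@f["extrinsics"][:3,:3].T
def toplane(f,u,v,z,fish=False):
    d=ray(f,u,v,fish);o=f["extrinsics"][:3,3]
    t=(z-o[2])/d[...,2]
    return o+d*t[...,None]
def proj(f,P,fish=False):
    E=f["extrinsics"];p=(np.asarray(P)-E[:3,3])@E[:3,:3]
    x,y,z=p[...,0],-p[...,1],-p[...,2];K=f["camera_matrix"]
    if fish:
        r=np.hypot(x,y);th=np.arctan2(r,z);k=np.where(r>1e-9,th/np.maximum(r,1e-9),1)
        return np.stack([K[0,0]*x*k+K[0,2],K[1,1]*y*k+K[1,2]],-1)
    return np.stack([K[0,0]*x/z+K[0,2],K[1,1]*y/z+K[1,2]],-1)
def world(f,fish=False):
    z=f["z_map"];v,u=np.mgrid[:z.shape[0],:z.shape[1]]
    d=ray(f,u,v,fish)
    E=f["extrinsics"]; dc=d@E[:3,:3]
    W=E[:3,3]+d*(z/(-dc[...,2]))[...,None]
    W[z<=0]=np.nan
    return W
def circ(P):
    r=least_squares(lambda p:np.hypot(P[:,0]-p[0],P[:,1]-p[1])-p[2],[*P[:,:2].mean(0),.02],loss='soft_l1',f_scale=.001)
    return r.x
def load(n): return dict(np.load(n))
E
python3 - <<'E'
from h import *
f=load("pics/top0.npz");g=load("pics/scene0.npz")
W=world(f);V=world(g)
def show(f,c,rng):
    hsv=cv2.cvtColor(f["color"],cv2.COLOR_RGB2HSV)
    return hsv
hsv=cv2.cvtColor(f["color"],cv2.COLOR_RGB2HSV)
for nm,c in dict(p40=(275,179),p30=(320,224),p54=(353,175),p66=(383,240),stack=(418,194),orange=(314,186)).items():
    w=24
    u0,v0=c[0]-w,c[1]-w
    g_=f["color"][v0:v0+2*w,u0:u0+2*w].max(2)
    m=((g_>110)).astype(np.uint8)
    n,lab,st,ce=cv2.connectedComponentsWithStats(m)
    k=lab[w,w]
    if k==0:
        k=1+np.argmax(st[1:,4])
    cs,_=cv2.findContours((lab==k).astype(np.uint8),cv2.RETR_EXTERNAL,cv2.CHAIN_APPROX_NONE)
    p=max(cs,key=len)[:,0]+[u0,v0]
    P=toplane(f,p[:,0],p[:,1],.0125)
    print(nm,circ(P).round(4), "z top",np.round(np.nanmax(W[c[1]-3:c[1]+4,c[0]-3:c[0]+4,2]),4),np.nanmedian(W[c[1]-3:c[1]+4,c[0]-3:c[0]+4,2]).round(4))
# obstacle heights: print height map coarse
H=W[...,2]
for (u,v) in [(275,330),(300,270),(310,300),(340,290),(360,350),(235,210),(350,130),(395,140),(280,130),(295,145),(314,144),(240,225)]:
    print((u,v),W[v,u].round(3))
# pads depth-based
for P,n in((V,'scene'),(W,'top')):
    z=P[...,2]; m=(P[...,0]>.3)&(P[...,0]<.9)&(P[...,1]<.2)&(P[...,1]>-.45)
    print(n,[(a,int((m&(np.abs(z-a)<.002)).sum())) for a in (0.0025,.0125,.0225,.0385,.0505,.0775)])
    s=m&(z>.018)&(np.hypot(P[...,0]-.64,P[...,1]+.21)<.1)
    print(P[s].mean(0) if s.any() else None,np.nanmax(z[s]) if s.any() else None)
E
```

```text
p40 [0.6852 0.1251 0.0196] z top 0.0185 0.0128
p30 [0.5801 0.0137 0.0146] z top 0.0162 0.0119
p54 [ 0.7006 -0.0628  0.0268] z top 0.016 0.0121
p66 [ 0.5451 -0.1358  0.0329] z top 0.0167 0.0118
stack [ 0.659  -0.2205  0.0289] z top 0.0797 0.0556
orange [0.6706 0.0314 0.0197] z top 0.0169 0.0126
(275, 330) [0.361 0.114 0.198]
(300, 270) [0.474 0.063 0.093]
(310, 300) [0.401 0.035 0.022]
(340, 290) [ 0.424 -0.038  0.002]
(360, 350) [ 0.117 -0.223 -0.8  ]
(235, 210) [0.607 0.217 0.02 ]
(350, 130) [ 0.813 -0.055  0.001]
(395, 140) [ 0.79  -0.165  0.006]
(280, 130) [0.804 0.116 0.018]
(295, 145) [0.767 0.079 0.024]
(314, 144) [ 0.776  0.032 -0.004]
(240, 225) [0.573 0.206 0.   ]
scene [(0.0025, 10957), (0.0125, 925), (0.0225, 589), (0.0385, 103), (0.0505, 78), (0.0775, 73)]
[ 0.6460839  -0.22257294  0.04169178] 0.07938674902467824
top [(0.0025, 19560), (0.0125, 1511), (0.0225, 633), (0.0385, 149), (0.0505, 71), (0.0775, 95)]
[ 0.65550184 -0.21001273  0.04167113] 0.08390623070173997
```

Run:
```python
from h import *
from station import eyes
f=eyes.grab_frame("wrist")
cv2.imwrite("pics/wrist0.png",f["color"][:,:,::-1])
print(f["camera_matrix"],f["extrinsics"].round(4))
t=load("pics/top0.npz");W=world(t)
for x in np.arange(.3,.9,.05):
    print(round(x,2),[ (round(y,2),round(float(np.nanmax(np.where((abs(W[...,0]-x)<.025)&(abs(W[...,1]-y)<.025),W[...,2],-1))),2)) for y in np.arange(-.25,.3,.05)])
```

```text
[[325.1922621    0.         280.81044887]
 [  0.         325.1922621  210.68321664]
 [  0.           0.           1.        ]] [[-3.906e-01 -8.905e-01 -2.334e-01  2.012e-01]
 [ 9.206e-01 -3.779e-01 -9.850e-02 -6.479e-01]
 [-5.000e-04 -2.534e-01  9.674e-01  3.854e-01]
 [ 0.000e+00  0.000e+00  0.000e+00  1.000e+00]]
0.3 [(np.float64(-0.25), -0.4), (np.float64(-0.2), -1.0), (np.float64(-0.15), -1.0), (np.float64(-0.1), -1.0), (np.float64(-0.05), 0.03), (np.float64(-0.0), 0.21), (np.float64(0.05), 0.21), (np.float64(0.1), 0.2), (np.float64(0.15), 0.21), (np.float64(0.2), 0.2), (np.float64(0.25), 0.01)]
0.35 [(np.float64(-0.25), -1.0), (np.float64(-0.2), -1.0), (np.float64(-0.15), -1.0), (np.float64(-0.1), 0.03), (np.float64(-0.05), 0.07), (np.float64(-0.0), 0.2), (np.float64(0.05), 0.21), (np.float64(0.1), 0.21), (np.float64(0.15), 0.21), (np.float64(0.2), 0.2), (np.float64(0.25), 0.2)]
0.4 [(np.float64(-0.25), -1.0), (np.float64(-0.2), -1.0), (np.float64(-0.15), 0.03), (np.float64(-0.1), 0.03), (np.float64(-0.05), 0.01), (np.float64(-0.0), 0.18), (np.float64(0.05), 0.2), (np.float64(0.1
[... 2304 characters left out ...]
(0.05), 0.04), (np.float64(0.1), 0.03), (np.float64(0.15), 0.02), (np.float64(0.2), 0.01), (np.float64(0.25), 0.05)]
0.85 [(np.float64(-0.25), 0.02), (np.float64(-0.2), 0.01), (np.float64(-0.15), 0.01), (np.float64(-0.1), 0.01), (np.float64(-0.05), 0.01), (np.float64(-0.0), 0.01), (np.float64(0.05), 0.01), (np.float64(0.1), 0.01), (np.float64(0.15), 0.02), (np.float64(0.2), 0.07), (np.float64(0.25), 0.07)]
0.9 [(np.float64(-0.25), 0.01), (np.float64(-0.2), 0.01), (np.float64(-0.15), 0.01), (np.float64(-0.1), 0.02), (np.float64(-0.05), 0.01), (np.float64(-0.0), 0.01), (np.float64(0.05), 0.01), (np.float64(0.1), 0.0), (np.float64(0.15), 0.01), (np.float64(0.2), 0.07), (np.float64(0.25), 0.07)]
```

View pics/wrist0.png

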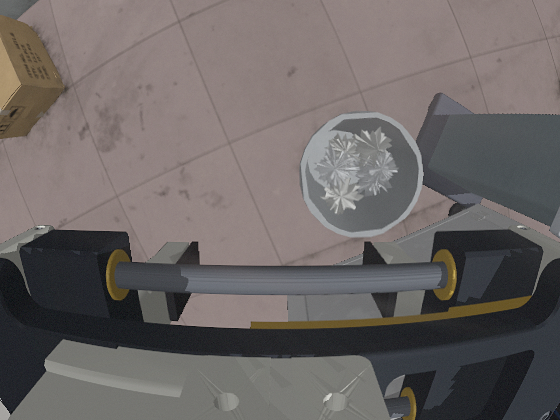

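Run:
```python
from h import *
t=load("pics/top0.npz")
for n in("top","scene"):
    W=world(load(f"pics/{n}0.npz"))
    for ya in np.arange(-.1,.16,.02):
        m=(W[...,1]>ya)&(W[...,1]<ya+.02)&(W[...,2]>.06)&(W[...,2]<.19)&(W[...,0]<.6)
        print(n,round(ya,2),round(float(W[m][:,0].max()),3) if m.any() else None,end='; ')
    print()
```

```text
top -0.1 None; top -0.08 None; top -0.06 None; top -0.04 0.343; top -0.02 0.366; top 0.0 0.386; top 0.02 0.436; top 0.04 0.474; top 0.06 0.495; top 0.08 0.5; top 0.1 0.513; top 0.12 0.509; top 0.14 0.49; 
scene -0.1 0.003; scene -0.08 0.044; scene -0.06 0.074; scene -0.04 0.344; scene -0.02 0.368; scene 0.0 0.387; scene 0.02 0.439; scene 0.04 0.473; scene 0.06 0.496; scene 0.08 0.498; scene 0.1 0.512; scene 0.12 0.506; scene 0.14 0.486;
```

>>> apply_moves:
  moves:
    - [1, -0.0244, 0.0138, 0, 0]
    - [1, -0.0244, 0.0138, 0, 0]
    - [1, -0.0244, 0.0138, 0, 0]
    - [1, -0.0244, 0.0138, 0, 0]
    - [1, -0.0244, 0.0138, 0, 0]
    - [1, -0.0244, 0.0138, 0, 0]
    - [1, -0.0244, 0.0138, 0, 0]
    - [1, -0.0244, 0.0138, 0, 0]
    - [1, -0.0244, 0.0138, 0, 0]
    - [1, -0.0244, 0.0138, 0, 0]
    - [1, -0.0244, 0.0138, 0, 0]
    - [1, -0.0244, 0.0138, 0, 0]

```text
t: 1.95
eef_pos: [0.469, -0.3536, 0.2268]
ee_rot: [-3.141, 0.0, -2.741]
force: [0.9, -0.7, -0.1]
width: 0.0874
```

>>> apply_moves:
  moves:
    - [1, -0.0244, 0.0138, 0, 0]
    - [1, -0.0244, 0.0138, 0, 0]
    - [1, -0.0244, 0.0138, 0, 0]
    - [1, -0.0244, 0.0138, 0, 0]
    - [1, -0.0244, 0.0138, 0, 0]
    - [1, -0.0244, 0.0138, 0, 0]
    - [1, 0, 0, 0, -0.12]
    - [1, 0, 0, 0, -0.12]
    - [1, 0, 0, 0, -0.12]
    - [1, 0, 0, 0, -0.12]
    - [1, 0, 0, 0, -0.12]
    - [1, 0, 0, 0, -0.12]

```text
t: 2.95
eef_pos: [0.5708, -0.2213, 0.2266]
ee_rot: [-3.142, 0.0, -2.015]
force: [-0.5, -0.2, 1.1]
width: 0.0876
```

>>> apply_moves:
  moves:
    - [1, 0, 0, 0, -0.12]
    - [1, 0, 0, 0, -0.12]
    - [1, 0, 0, 0, -0.12]
    - [1, 0, 0, 0, -0.12]
    - [1, 0, 0, 0, -0.12]
    - [1, 0, 0, 0, -0.12]
    - [1, 0, 0, 0, -0.12]
    - [1, 0, 0, 0, -0.12]
    - [1, 0, 0, 0, -0.12]
    - [1, 0, 0, 0, -0.12]
    - [1, 0, 0, 0, -0.12]
    - [1, 0, 0, 0, -0.12]

```text
t: 3.95
eef_pos: [0.5708, -0.2214, 0.2266]
ee_rot: [-3.142, -0.0, -0.575]
force: [-0.3, -0.6, -0.5]
width: 0.0877
```

>>> apply_moves:
  moves:
    - [1, 0, 0, 0.01, -0.115]
    - [1, 0, 0, 0.01, -0.115]
    - [1, 0, 0, 0.01, -0.115]
    - [1, 0, 0, 0.01, -0.115]
    - [1, 0, 0, 0.01, -0.115]
    - [1, 0, 0, 0, 0]
    - [1, 0, 0, 0, 0]

```text
t: 4.53
eef_pos: [0.5706, -0.2215, 0.1763]
ee_rot: [3.142, 0.001, -0.009]
force: [-0.7, 0.0, 0.4]
width: 0.0873
```

```bash
cat > snap.py <<'E'
import sys
from h import *
from station import eyes,arm
def snap(n,cam="wrist"):
    f=eyes.grab_frame(cam)
    cv2.imwrite(f"pics/{n}.png",f["color"][:,:,::-1])
    np.savez(f"pics/{n}.npz",**{k:f[k] for k in("color","z_map","camera_matrix","extrinsics")})
    return f
if __name__=="__main__":
    f=snap(sys.argv[1],*(sys.argv[2:3])); s=arm.get_state(); print(s["t"],s["eef_pos"].round(4),s["ee_rot"].round(4),s["width"]); print(f["extrinsics"].round(4))
E
python3 snap.py w1
```

```text
4.5833 [ 0.571  -0.2215  0.177 ] [ 3.1413e+00 -2.0000e-04 -9.7000e-03] 0.08763625582378691
[[-8.900e-03  9.672e-01  2.537e-01  6.389e-01]
 [-1.000e+00 -8.700e-03 -1.800e-03 -2.220e-01]
 [ 4.000e-04 -2.537e-01  9.673e-01  3.351e-01]
 [ 0.000e+00  0.000e+00  0.000e+00  1.000e+00]]
```

View pics/w1.png

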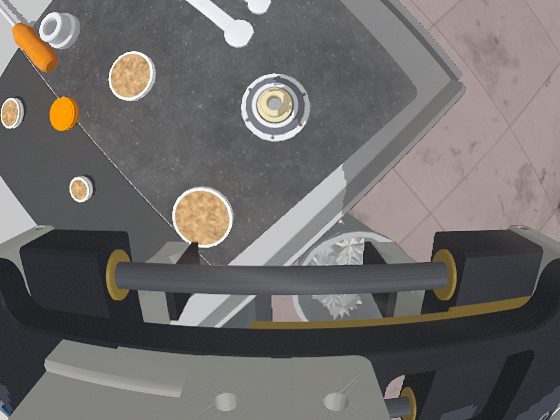

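```bash
cat > pads.py <<'E'
from h import *
import sys
# edges by radial gradient search around predicted circle at plane z, then circle fit
def radial(f,c,r,z,fish,pol=-1,band=.006,n=120,ang=(0,2*np.pi)):
    """pol=-1: bright inside -> dark outside"""
    g=cv2.GaussianBlur(f["color"].astype(np.float32).mean(2) if True else 0,(0,0),0.8)
    th=np.linspace(*ang,n,endpoint=False)
    rr=np.arange(r-band,r+band,.0002)
    P=np.stack([c[0]+np.outer(np.cos(th),rr),c[1]+np.outer(np.sin(th),rr),np.full((n,len(rr)),z)],-1)
    uv=proj(f,P,fish).astype(np.float32)
    s=cv2.remap(g,uv[...,0],uv[...,1],cv2.INTER_LINEAR)
    d=np.gradient(cv2.GaussianBlur(s,(0,0),3 if True else 1),axis=1)*pol
    k=d.argmax(1); ok=d.max(1)>0.3*np.median(d.max(1))
    i=np.arange(n)[ok]
    return P[i,k[ok]]
def fit(f,c,r,z,fish,fixr=True,it=3,**kw):
    for _ in range(it):
        E=radial(f,c,r,z,fish,**kw)
        if fixr:
            q=least_squares(lambda p:np.hypot(E[:,0]-p[0],E[:,1]-p[1])-r,c,loss='soft_l1',f_scale=.0007)
            c=q.x; 
        R=circ(E)
    res=np.hypot(E[:,0]-R[0],E[:,1]-R[1])-R[2]
    return c,R,np.median(abs(res)),len(E)
PADS=dict(p40=((.6852,.1251),.02),p30=((.5801,.0137),.015),p54=((.7006,-.0628),.027),p66=((.5451,-.1358),.033))
E
python3 - <<'E'
from pads import *
w=load("pics/w1.npz");t=load("pics/top0.npz")
for n,(c,r) in PADS.items():
    for nm,f,fi in(("w",w,True),("t",t,False)):
        c2,R,res,k=fit(f,c,r,.0125,fi)
        print(n,nm,c2.round(4),R.round(4),res.round(5),k)
for nm,f,fi in(("w",w,True),("t",t,False)):
    for r,z in((.033,.0225),):
        c2,R,res,k=fit(f,(.659,-.2205),r,z,fi,band=.008)
        print("flange",nm,c2.round(4),R.round(4),res.round(5),k)
im=cv2.imread("pics/w1.png")[60:150,225:325]; cv2.imwrite("pics/w1c.png",cv2.resize(im,None,fx=6,fy=6,interpolation=cv2.INTER_CUBIC))
W=world(w,True)
for z in (.0225,.0385,.0505,.0775):
    m=(abs(W[...,2]-z)<.003)&(np.hypot(W[...,0]-.65,W[...,1]+.22)<.05)
    print(z,W[m].mean(0).round(4),m.sum())
E
```

```text
p40 w [0.687  0.1251] [0.6869 0.1252 0.0205] 0.0005 120
p40 t [0.6853 0.1252] [0.6853 0.1252 0.0205] 0.00022 120
p30 w [0.5823 0.012 ] [0.5827 0.0109 0.0164] 0.00093 120
p30 t [0.5806 0.0137] [0.5806 0.0137 0.0155] 0.00016 120
p54 w [ 0.7026 -0.0648] [ 0.7025 -0.0651  0.0277] 0.00059 120
p54 t [ 0.701 -0.063] [ 0.701  -0.063   0.0278] 0.00018 120
p66 w [ 0.5475 -0.1377] [ 0.5475 -0.1377  0.0332] 0.00019 120
p66 t [ 0.5455 -0.1363] [ 0.5455 -0.1364  0.0337] 0.00016 120
flange w [ 0.6588 -0.2169] [ 0.6588 -0.2169  0.0328] 2e-05 120
flange t [ 0.6567 -0.2155] [ 0.6561 -0.2146  0.032 ] 0.00125 120
0.0225 [ 0.6571 -0.2175  0.0231] 1068
0.0385 [ 0.6568 -0.2171  0.039 ] 1054
0.0505 [ 0.6587 -0.2175  0.0509] 653
0.0775 [ 0.6588 -0.2167  0.078 ] 428
```

View pics/w1c.png

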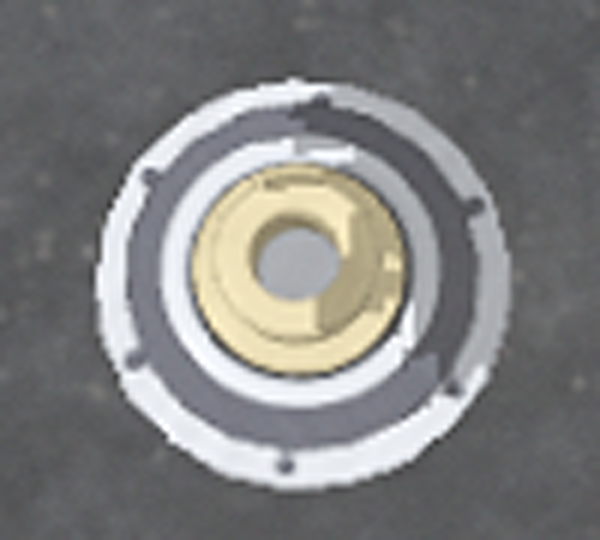

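Run:
```python
from pads import *
im=cv2.imread("pics/w1.png")[225:305,100:460]; cv2.imwrite("pics/w1d.png",cv2.resize(im,None,fx=2.2,fy=4,interpolation=cv2.INTER_CUBIC))
s=load("pics/scene0.npz")
for n,(c,r) in PADS.items():
    c2,R,res,k=fit(s,c,r,.0125,False); print(n,c2.round(4),R.round(4),res.round(5))
c2,R,res,k=fit(s,(.657,-.216),.033,.0225,False,band=.008,ang=(np.pi*.75,np.pi*1.75)); print(c2.round(4),R.round(4),res)
w=load("pics/w1.npz")
z=w["z_map"]
for r in (245,250,255,260): print(r,[(c,round(float(z[r,c]),3)) for c in list(range(130,210,6))+list(range(350,440,6))])
```

```text
p40 [0.685  0.1236] [0.6842 0.1231 0.0233] 0.00051
p30 [0.5797 0.0116] [0.5788 0.0111 0.0178] 0.00051
p54 [ 0.7005 -0.065 ] [ 0.6998 -0.0652  0.0303] 0.00063
p66 [ 0.545  -0.1387] [ 0.5444 -0.1389  0.036 ] 0.00059
[ 0.655  -0.2198] [ 0.6565 -0.2171  0.0354] 0.000850023636522354
245 [(130, 0.354), (136, 0.353), (142, 0.353), (148, 0.354), (154, 0.354), (160, 0.354), (166, 0.157), (172, 0.158), (178, 0.158), (184, 0.157), (190, 0.163), (196, 0.164), (202, 0.344), (208, 0.344), (350, 0.911), (356, 0.905), (362, 0.891), (368, 0.162), (374, 0.161), (380, 0.158), (386, 0.159), (392, 0.158), (398, 0.156), (404, 1.22), (410, 1.22), (416, 1.219), (422, 1.216), (428, 1.215), (434, 0.093)]
250 [(130, 0.095), (136, 0.354), (142, 0.357), (148, 0.357), (154, 0.356), (160, 0.152), (166, 0.151), (172, 0.151), (178, 0.151), (184, 0.155), (190, 0.155), (196, 0.164), (202, 0.356), (208, 0.353), (350, 0.906), (356, 0.897), (362, 0.905), (368, 0.159), (374, 0.156), (380, 0.152), (386, 0.151), (392, 0.15), (398, 0.151), (404, 1.22), (410, 1.22), (416, 1.22), (422, 1.222), (428, 1.221), (434, 0.093)]
255 [(130, 0.094), (136, 0.356), (142, 0.356), (148, 0.357), (154, 0.144), (160, 0.144), (166, 0.145), (172, 0.145), (178, 0.148), (184, 0.15), (190, 0.153), (196, 0.164), (202, 0.356), (208, 0.358), (350, 0.913), (356, 0.905), (362, 0.905), (368, 0.16), (374, 0.15), (380, 0.149), (386, 0.149), (392, 0.145), (398, 0.145), (404, 0.144), (410, 1.229), (416, 1.224), (422, 1.227), (428, 1.226), (434, 0.092)]
260 [(130, 0.093), (136, 0.36), (142, 0.358), (148, 0.138), (154, 0.139), (160, 0.0), (166, 0.14), (172, 0.145), (178, 0.144), (184, 0.144), (190, 0.154), (196, 0.0), (202, 0.357), (208, 0.36), (350, 0.923), (356, 0.914), (362, 0.904), (368, 0.156), (374, 0.147), (380, 0.143), (386, 0.147), (392, 0.139), (398, 0.141), (404, 0.14), (410, 0.138), (416, 1.233), (422, 1.235), (428, 1.229), (434, 0.09)]
```

View pics/w1d.png

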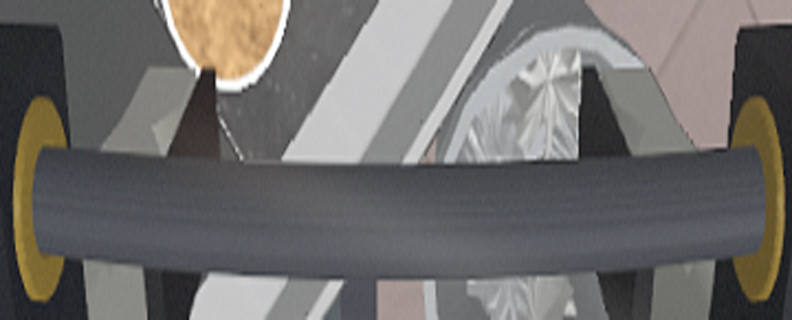

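Run:
```python
from pads import *
from scipy.spatial.transform import Rotation as Ro
w=load("pics/w1.npz")
T=np.array([.571,-.2215,.177]);R=Ro.from_euler('xyz',[3.1413,-.0002,-.0097]).as_matrix()
for p in ([0,.0438,0],[0,-.0438,0],[0,0,0],[.0095,.0438,0],[.0095,-.0438,0],[.0095,-.0438,-.01],[.0095,.0438,-.01]):
    print(p,proj(w,T+R@np.array(p),True).round(1))
g=cv2.cvtColor(w["color"],cv2.COLOR_RGB2GRAY).astype(int)
for r in (244,246,248,250): print(r,g[r,190:206],g[r,358:374])
print(w["z_map"][238:250,185:200:3],w["z_map"][238:250,366:384:3])
```

```text
[0, 0.0438, 0] [362.1 258.3]
[0, -0.0438, 0] [199.4 258.2]
[0, 0, 0] [280.8 259.3]
[0.0095, 0.0438, 0] [363.6 241.8]
[0.0095, -0.0438, 0] [198.  241.7]
[0.0095, -0.0438, -0.01] [193.3 248.5]
[0.0095, 0.0438, -0.01] [368.3 248.6]
244 [105  33  44  44  43  44  41  38 180 195 176 186 197 199 201 199] [135 134 134 133 134 158  74  45  49  46  52  49  48  40 115 131]
246 [ 39  49  43  45  42  45  44  34 195 249 255 255 255 255 255 255] [152 161 174 183 182 199  83  45  45  49  48  49  50  48  45  55]
248 [46 46 47 41 46 46 48 40 76 92 84 83 82 80 80 83] [166 163 159 159 168 178  59  43  46  44  50  44  52  45  45  47]
250 [ 45  45  47  46  49  47  49  41  70  95 101 111 105  96  93  93] [192 179 175 171 170 184  45  42  45  44  43  45  49  46  47  46]
[[0.34123015 0.34103966 0.34181032 0.34207058 0.341032  ]
 [0.34114042 0.34228823 0.3412335  0.34126312 0.3413152 ]
 [0.34144476 0.34112012 0.3417643  0.34347263 0.34091884]
 [0.35368073 0.34306732 0.3425025  0.1671729  0.16704164]
 [0.16199379 0.16132629 0.1663608  0.16620436 0.16790988]
 [0.16081072 0.16154994 0.1643517  0.16511497 0.16546
[... 482 characters left out ...]
7885305 ]
 [1.1379416  1.1021352  1.0719919  1.010012   0.7859915  0.78596884]
 [0.16829784 0.16715135 1.0699528  1.024868   0.96917635 0.7872276 ]
 [0.16597892 0.16719188 1.0778226  0.16300026 0.16155943 0.16284382]
 [0.16561177 0.1651695  0.16610272 0.16127966 0.16020982 0.1603849 ]
 [0.16335618 0.16338597 0.16187012 0.1597758  0.15928824 0.15822086]
 [0.16354772 0.16232853 0.16232453 0.15948857 0.15792991 0.15889011]
 [0.16360418 0.15985438 0.16143128 0.15803675 0.15723859 0.15712643]
 [0.16329902 0.15866041 0.15956323 0.1592819  0.15637138 0.15632498]
 [0.16258818 0.15804306 0.15865684 0.15802553 0.15390074 0.15445629]
 [0.1635198  0.15914293 0.1585681  0.15626511 0.15475206 0.15252233]]
```

Run:
```python
from pads import *
w=load("pics/w1.npz")
W=world(w,True)
r=np.hypot(W[...,0]-.6588,W[...,1]+.2169)
for a in np.arange(0,.036,.0015):
    m=(r>=a)&(r<a+.0015)&(W[...,2]>.01); print(round(a*1e3,1),(W[m][:,2]*1e3).round(0).astype(int).tolist()[:14],np.median(W[m][:,2]).round(4))
for n,r,z,pol in(("bushtop",.0105,.0775,-1),("foot",.015,.0505+.006,-1),("bearing",.02,.0505,-1),("flange",.033,.0225,-1)):
    c2,R,res,k=fit(w,(.6588,-.2169),r,z,True,band=.003,pol=pol); print(n,c2.round(4),R.round(4),res)
```

```text
0.0 [25, 22, 23, 24, 23, 24, 23] 0.0232
1.5 [22, 25, 22, 23, 24, 23, 24, 23, 23, 22, 23, 23, 22, 22] 0.0232
3.0 [24, 24, 23, 23, 23, 23, 24, 23, 24, 23, 23, 23, 23, 23] 0.0231
4.5 [79, 69, 78, 63, 58, 54, 56, 61, 69, 78, 64, 56, 51, 60] 0.0526
6.0 [79, 79, 79, 79, 78, 77, 78, 77, 79, 78, 78, 80, 78, 79] 0.0777
7.5 [78, 78, 78, 78, 78, 79, 78, 78, 79, 78, 78, 79, 78, 78] 0.078
9.0 [79, 79, 79, 78, 77, 78, 79, 78, 78, 79, 78, 77, 79, 78] 0.078
10.5 [76, 77, 78, 78, 78, 78, 78, 78, 77, 77, 77, 77, 78, 78] 0.0575
12.0 [57, 55, 55, 54, 55, 55, 57, 57, 55, 56, 56, 57, 56, 55] 0.0557
13.5 [56, 54, 55, 57, 54, 55, 56, 55, 55, 54, 55, 56, 55, 55] 0.0553
15.0 [52, 51, 51, 52, 51, 50, 49, 49, 48, 47, 47, 47, 48, 51] 0.0495
16.5 [52, 51, 51, 52, 51, 50, 51, 51, 53, 51, 52, 52, 51, 51] 0.0512
18.0 [52, 51, 51, 52, 52, 52, 51, 51, 51, 51, 51, 51, 51, 51] 0.0513
19.5 [50, 49, 49, 50, 51, 50, 51, 50, 50, 51, 51, 50, 52, 52] 0.0404
21.0 [39, 38, 40, 38, 38, 38, 39, 40, 39, 40, 39, 39, 38, 41] 0.0391
22.5 [40, 39, 39, 40, 38, 40, 40, 38, 39, 41, 40, 39, 40, 39] 0.0392
24.0 [39, 40, 39, 39, 39, 40, 40, 40, 38, 40, 40, 38, 39, 38] 0.0392
25.5 [38, 39, 38, 38, 39, 38, 38, 38, 39, 38, 39, 38, 38, 38] 0.0384
27.0 [37, 23, 24, 24, 23, 23, 23, 23, 24, 23, 24, 22, 23, 23] 0.0233
28.5 [23, 24, 23, 24, 24, 24, 23, 22, 23, 23, 23, 22, 24, 24] 0.0232
30.0 [24, 23, 24, 22, 24, 24, 23, 24, 25, 23, 24, 23, 22, 23] 0.0232
31.5 [23, 23, 23, 23, 23, 22, 22, 23, 22, 23, 22, 24, 24, 24] 0.0229
33.0 [22, 22, 23, 23] 0.0225
34.5 [] nan
bushtop [ 0.658  -0.2144] [ 0.6581 -0.2143  0.0103] 0.0006736954522424121
foot [ 0.6591 -0.2169] [ 0.6585 -0.217   0.0142] 9.571300447534705e-05
bearing [ 0.6589 -0.2169] [ 0.6589 -0.2169  0.0199] 0.00010519519809372956
flange [ 0.6588 -0.2169] [ 0.6588 -0.2169  0.0328] 1.7103765553808797e-05
  return _methods._mean(a, axis=axis, dtype=dtype,
  ret = ret.dtype.type(ret / rcount)
```

>>> apply_moves:
  moves:
    - [1, 0, 0, 0, -0.0095]
    - [1, 0.022, -0.0012, 0.01, 0]
    - [1, 0.022, -0.0012, 0.01, 0]
    - [1, 0.022, -0.0011, 0.01, 0]
    - [1, 0.0219, -0.0011, 0.01, 0]
    - [1, 0, 0, 0.01, 0]
    - [1, 0, 0, 0, 0]
    - [1, 0, 0, 0, 0]

```text
t: 5.25
eef_pos: [0.658, -0.2165, 0.1262]
ee_rot: [-3.142, 0.001, 0.003]
force: [1.0, -0.5, 1.1]
width: 0.088
```

>>> apply_moves:
  moves:
    - [1, 0.0006, 0.0002, 0.016, 0]
    - [1, 0, 0, 0.016, 0]
    - [1, 0, 0, 0.016, 0]
    - [1, 0, 0, 0.012, 0]
    - [1, 0, 0, 0.008, 0]
    - [1, 0, 0, 0, 0]
    - [1, 0, 0, 0, 0]
  newtons: 15

```text
t: 5.83
eef_pos: [0.6594, -0.2168, 0.0591]
ee_rot: [3.141, -0.0, 0.004]
force: [-0.2, 0.7, -0.4]
width: 0.0878
```

```bash
python3 snap.py w2 | head -1
```

```text
5.8833 [ 0.6598 -0.2169  0.0596] [ 3.1412e+00 -1.2000e-03  3.8000e-03] 0.08760734907743815
```

View pics/w2.png

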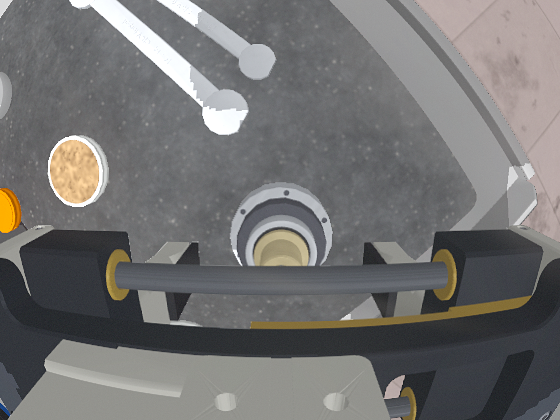

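The wrist picture shows the stack centred between the fingers at column 281, with the bush neck under the rod. I'll close on the neck.

>>> apply_moves:
  moves:
    - [-1, 0, 0, 0, 0]
    - [-1, 0, 0, 0, 0]
    - [-1, 0, 0, 0, 0]
    - [-1, 0, 0, 0, 0]
    - [-1, 0, 0, 0, 0]
    - [-1, 0, 0, 0, 0]
    - [-1, 0, 0, 0, 0]
    - [-1, 0, 0, 0, 0]
  newtons: 15

```text
t: 6.55
eef_pos: [0.6593, -0.2167, 0.0585]
ee_rot: [-3.142, 0.0, 0.004]
force: [0.7, -0.3, -0.1]
width: 0.0398
```

>>> apply_moves:
  moves:
    - [-1, 0, 0, 0, 0]
    - [-1, 0, 0, 0, 0]
    - [-1, 0, 0, 0, 0]
    - [-1, 0, 0, 0, 0]
    - [-1, 0, 0, 0, 0]

```text
t: 6.97
eef_pos: [0.6593, -0.2167, 0.0585]
ee_rot: [-3.142, 0.0, 0.004]
force: [0.1, -0.4, -0.1]
width: 0.0264
```

>>> apply_moves:
  moves:
    - [-1, 0, 0, 0, 0]
    - [-1, 0, 0, 0, 0]
    - [-1, 0, 0, 0, 0]
    - [-1, 0, 0, 0, 0]

```text
t: 7.3
eef_pos: [0.6593, -0.2167, 0.0585]
ee_rot: [-3.142, 0.0, 0.004]
force: [0.7, -0.3, -0.1]
width: 0.026
```

>>> apply_moves:
  moves:
    - [-1, 0, 0, -0.004, 0]
    - [-1, 0, 0, -0.008, 0]
    - [-1, 0, 0, -0.015, 0]
    - [-1, 0, 0, -0.02, 0]
    - [-1, 0, 0, -0.02, 0]
    - [-1, 0, 0, -0.01, 0]
    - [-1, 0, 0, 0, 0]

```text
t: 7.88
eef_pos: [0.6611, -0.217, 0.1393]
ee_rot: [3.141, -0.006, 0.004]
force: [0.8, -1.0, -0.7]
width: 0.0257
```

```bash
python3 snap.py w3 | head -1
```

```text
7.9333 [ 0.6601 -0.2167  0.1373] [ 3.1415e+00 -3.1000e-03  3.7000e-03] 0.02607102612445287
```

View pics/w3.png

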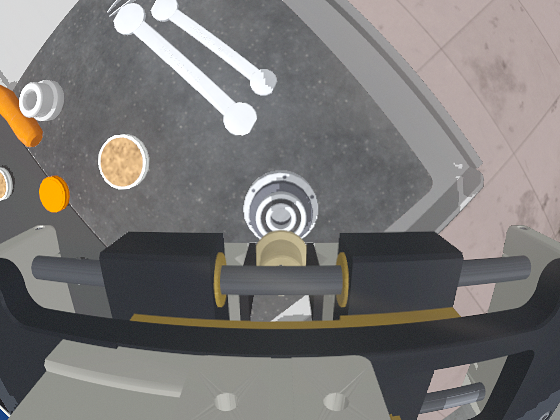

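>>> apply_moves:
  moves:
    - [-1, -0.01, -0.0149, -0.008, 0]
    - [-1, -0.015, -0.0229, -0.01, 0]
    - [-1, -0.015, -0.0229, -0.01, 0]
    - [-1, -0.015, -0.0229, -0.01, 0]
    - [-1, -0.015, -0.0229, -0.008, 0]
    - [-1, -0.015, -0.0229, -0.006, 0]
    - [-1, -0.015, -0.0229, 0, 0]
    - [-1, -0.015, -0.0229, 0, 0]
    - [-1, -0.015, -0.0229, 0, 0]
    - [-1, -0.015, -0.0229, 0, 0]
    - [-1, -0.005, -0.008, 0, 0.003]
    - [-1, 0, 0, 0, 0]

```text
t: 8.93
eef_pos: [0.5069, 0.0131, 0.1869]
ee_rot: [-3.141, 0.001, 0.003]
force: [0.7, 0.3, -0.3]
width: 0.0258
```

```bash
python3 snap.py w4 | head -1
python3 - <<'E'
from pads import *
w=load("pics/w4.npz")
for n,(c,r) in PADS.items():
    try:
        c2,R,res,k=fit(w,(c[0]+.0018,c[1]-.0015),r,.0125,True); print(n,c2.round(4),R.round(4),res.round(5),k, proj(w,np.array([*c,.0125]),True))
    except Exception as e: print(n,e)
E
```

```text
8.9833 [0.5078 0.0124 0.187 ] [3.1415e+00 8.0000e-04 2.7000e-03] 0.02611626022845439
p40 [0.6861 0.1241] [0.686  0.124  0.0207] 0.00051 120 [175.14344298  29.54094923]
p30 [0.5822 0.0133] [0.5822 0.0133 0.0149] 7e-05 120 [280.35490778 122.56265298]
p54 [ 0.7012 -0.0629] [ 0.7013 -0.063   0.0271] 0.00054 99 [354.08113157  13.63642968]
p66 [ 0.5475 -0.1366] [ 0.5475 -0.1364  0.0335] 0.00044 120 [417.57295148 160.27929502]
```

View pics/w4.png

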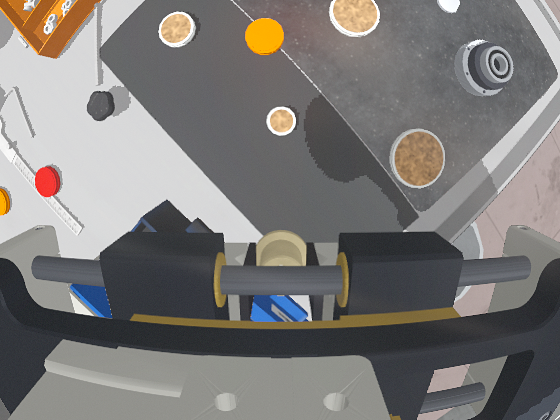

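>>> apply_moves:
  moves:
    - [-1, 0.02, -0.0001, 0, 0]
    - [-1, 0.02, -0.0001, 0.015, 0]
    - [-1, 0.02, -0.0001, 0.02, 0]
    - [-1, 0.0155, -0.0003, 0.02, 0]
    - [-1, 0, 0, 0.025, 0]
    - [-1, 0, 0, 0.025, 0]
    - [-1, 0, 0, 0.025, 0]
    - [-1, 0, 0, 0.015, 0]
    - [-1, 0, 0, 0.01, 0]
    - [-1, 0, 0, 0, 0]
    - [-1, 0, 0, 0, 0]

```text
t: 9.9
eef_pos: [0.5841, 0.0117, 0.0321]
ee_rot: [3.141, 0.001, 0.0]
force: [0.1, 0.7, -1.2]
width: 0.0257
```

```bash
python3 snap.py w5 | head -1
python3 - <<'E'
import cv2
im=cv2.imread("pics/w5.png")[190:310,200:360]; cv2.imwrite("pics/w5c.png",cv2.resize(im,None,fx=5,fy=5,interpolation=cv2.INTER_CUBIC))
E
```

```text
9.95 [0.5847 0.0121 0.033 ] [ 3.1415e+00 -6.0000e-04  6.0000e-04] 0.02569105793719506
```

View pics/w5c.png

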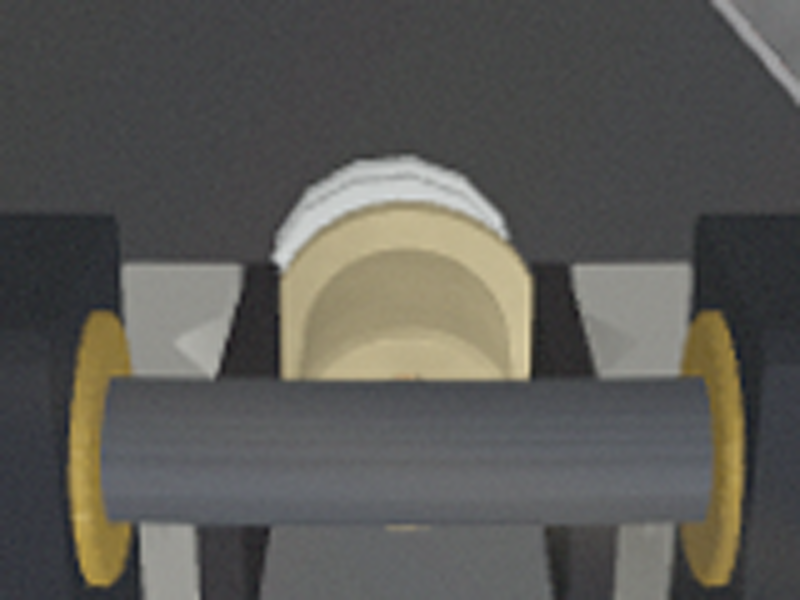

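Run:
```python
from pads import *
w=load("pics/w5.npz")
# far half of pad rim (world +X side): angles -80..80deg
for r,z,a in((.015,.0125,1.1),(.015,.0125,.8)):
    c2,R,res,k=fit(w,(.5825,.0128),r,z,True,band=.003,n=60,ang=(-a,a)); print(c2.round(4),R.round(4),res.round(5),k)
    # bush foot top: underside height = tcp-.0082
for z in (.0285,.030):
    c2,R,res,k=fit(w,(.584,.012),.015,z,True,band=.003,n=60,ang=(-.7,.7)); print("foot",z,c2.round(4),R.round(4),res.round(5),k)
W=world(w,True)
print((W[225:262:3,281,:]*1000).round(1))
print((W[225:262:3,270,:]*1000).round(1))
```

```text
[0.5843 0.013 ] [0.5853 0.013  0.0141] 5e-05 60
[0.5843 0.0131] [0.5854 0.0131 0.014 ] 6e-05 60
foot 0.0285 [0.5837 0.0091] [0.575  0.0086 0.0233] 0.00033 60
foot 0.03 [0.5841 0.0095] [0.5739 0.0088 0.0248] 0.00026 60
[[596.9  11.6  11.6]
 [595.4  11.6  12.5]
 [598.3  11.6  26.9]
 [597.4  11.6  29.2]
 [595.9  11.6  29.7]
 [594.7  11.6  30.8]
 [594.5  11.6  34.8]
 [594.8  11.6  39.9]
 [594.6  11.6  43.5]
 [594.7  11.6  47.6]
 [594.6  11.6  51. ]
 [593.2  11.6  51.5]
 [591.9  11.6  52. ]]
[[595.3  18.1   6.3]
 [595.4  17.9  12.6]
 [593.6  17.9  12.6]
 [597.2  17.4  28.4]
 [595.5  17.4  28.4]
 [594.   17.4  29.1]
 [593.3  17.3  31.6]
 [593.4  17.2  36.2]
 [593.5  17.   40.6]
 [593.2  16.9  44.1]
 [593.8  16.8  49.3]
 [592.6  16.8  50.1]
 [592.3  16.7  52.8]]
```

Run:
```python
from pads import *
w=load("pics/w5.npz")
for a in (1.1,.8):
    c2,R,res,k=fit(w,(.5825,.0128),.015,.0025,True,band=.003,n=60,ang=(-a,a)); print(c2.round(4),R.round(4),res.round(5),k)
w=load("pics/w4.npz")
for z in(.0025,.0125):
    c2,R,res,k=fit(w,(.5825,.0128),.015,z,True,band=.003,n=60,ang=(-1,1)); print(z,c2.round(4),R.round(4),res.round(5),k)
    c2,R,res,k=fit(w,(.5825,.0128),.015,z,True,band=.003,n=60,ang=(-1+np.pi,1+np.pi)); print(z,c2.round(4),R.round(4),res.round(5),k)
```

```text
[0.5814 0.0131] [0.5816 0.0131 0.0148] 2e-05 60
[0.5815 0.0132] [0.5818 0.0132 0.0147] 3e-05 60
0.0025 [0.5828 0.0132] [0.5818 0.0132 0.0159] 7e-05 60
0.0025 [0.582  0.0132] [0.582  0.0132 0.015 ] 0.0 60
0.0125 [0.5821 0.0132] [0.5818 0.0132 0.0152] 5e-05 60
0.0125 [0.5823 0.0132] [0.5819 0.0132 0.0146] 5e-05 60
```

>>> apply_moves:
  moves:
    - [-1, -0.0018, -0.0011, 0, 0]
    - [-1, 0, 0, 0.004, 0]
    - [-1, 0, 0, 0.003, 0]
    - [-1, 0, 0, 0, 0]

```text
t: 10.28
eef_pos: [0.5819, 0.0136, 0.0255]
ee_rot: [-3.141, -0.0, 0.001]
force: [-0.7, -1.0, -0.2]
width: 0.0262
```

```bash
python3 snap.py w6 | head -1
python3 - <<'E'
import cv2
im=cv2.imread("pics/w6.png")[190:310,200:360]; cv2.imwrite("pics/w6c.png",cv2.resize(im,None,fx=5,fy=5,interpolation=cv2.INTER_CUBIC))
from pads import *
w=load("pics/w6.npz")
for a in (1.1,.8):
    c2,R,res,k=fit(w,(.582,.013),.015,.0025,True,band=.003,n=60,ang=(-a,a)); print(c2.round(4),R.round(4),res.round(5),k)
W=world(w,True)
print((W[225:262:2,281,:]*1000).round(1))
E
```

```text
10.3333 [0.582  0.0135 0.0256] [-3.1415e+00 -0.0000e+00  8.0000e-04] 0.025964274294320897
[0.5815 0.013 ] [0.5816 0.013  0.0148] 3e-05 60
[0.5815 0.0131] [0.5817 0.0131 0.0148] 2e-05 60
[[597.1  13.4  12.6]
 [595.8  13.4  12. ]
 [594.6  13.4  11.9]
 [596.6  13.4  21.7]
 [595.7  13.4  22.3]
 [594.7  13.4  22.5]
 [593.9  13.4  23.5]
 [592.7  13.4  23.2]
 [592.3  13.4  25.3]
 [593.   13.4  30. ]
 [592.5  13.5  31.6]
 [592.2  13.5  33.7]
 [592.4  13.5  36.9]
 [592.5  13.5  39.8]
 [592.3  13.5  41.8]
 [592.3  13.5  44.2]
 [591.8  13.5  45.4]
 [590.9  13.5  45.7]
 [589.6  13.5  45.1]]
```

View pics/w6c.png

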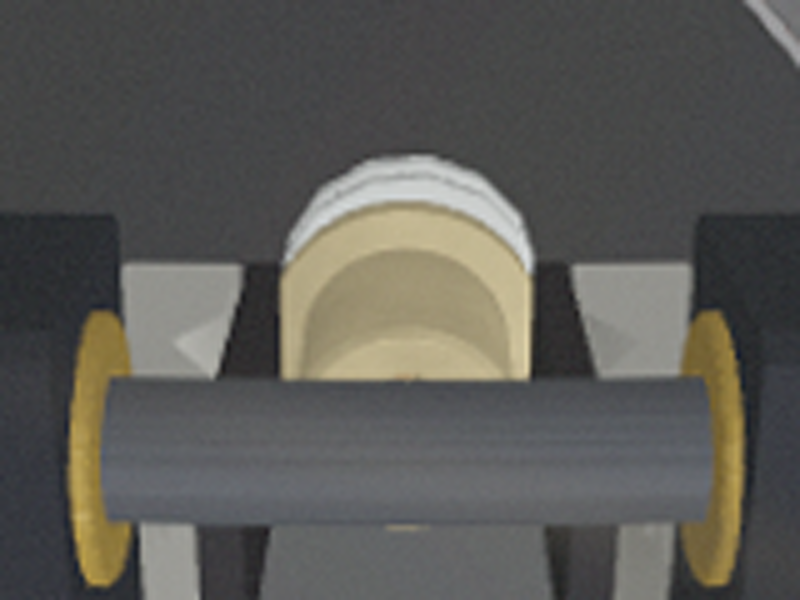

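>>> apply_moves:
  moves:
    - [-1, -0.0003, 0.0002, 0.002, 0]
    - [-1, 0, 0, 0.001, 0]
    - [-1, 0, 0, 0.001, 0]
    - [-1, 0, 0, 0, 0]

```text
t: 10.67
eef_pos: [0.5817, 0.0133, 0.0213]
ee_rot: [3.142, 0.0, 0.001]
force: [0.0, -0.2, -0.5]
width: 0.0257
```

>>> apply_moves:
  moves:
    - [-1, 0, 0, 0.0006, 0]
    - [-1, 0, 0, 0.0005, 0]
    - [-1, 0, 0, 0, 0]

```text
t: 10.92
eef_pos: [0.5819, 0.0133, 0.0204]
ee_rot: [3.142, -0.0, 0.001]
force: [0.2, 0.4, -0.5]
width: 0.0261
```

>>> apply_moves:
  moves:
    - [-1, 0, 0, 0.0005, 0]
    - [-1, 0, 0, 0.0005, 0]
    - [-1, 0, 0, 0, 0]

```text
t: 11.17
eef_pos: [0.5819, 0.0133, 0.0203]
ee_rot: [3.142, -0.0, 0.001]
force: [-2.4, 0.3, 8.1]
width: 0.0261
```

>>> apply_moves:
  moves:
    - [0.3, 0, 0, -0.0003, 0]
    - [0.3, 0, 0, 0, 0]
    - [0.3, 0, 0, 0, 0]
    - [0.3, 0, 0, 0, 0]
    - [0.3, 0, 0, 0, 0]
    - [0.3, 0, 0, -0.01, 0]
    - [0.3, 0, 0, -0.02, 0]
    - [0.3, 0, 0, -0.025, 0]
    - [0.3, 0, 0, -0.03, 0]
    - [0.3, -0.025, 0, -0.03, 0]
    - [0.3, -0.03, 0, -0.025, 0]
    - [0.3, -0.02, 0, -0.02, 0]

```text
t: 12.17
eef_pos: [0.5054, 0.013, 0.1822]
ee_rot: [-3.141, -0.001, 0.0]
force: [0.2, 0.8, 0.5]
width: 0.0572
```

```bash
python3 snap.py w7 | head -1
python3 - <<'E'
import cv2
im=cv2.imread("pics/w7.png")[85:185,220:340]; cv2.imwrite("pics/w7c.png",cv2.resize(im,None,fx=6,fy=6,interpolation=cv2.INTER_CUBIC))
from pads import *
w=load("pics/w7.npz")
W=world(w,True)
z=W[...,2];n=np.hypot(W[...,0]-.582,W[...,1]-.013)<.03
for a,b in((.036,.043),(.015,.02)):
    m=n&(z>a)&(z<b); P=W[m]; print(P.mean(0).round(4),P.min(0).round(4),P.max(0).round(4))
c2,R,res,k=fit(w,(.5817,.0132),.015,.0125,True,band=.003); print(c2,R,res)
E
```

```text
12.2167 [0.5044 0.0129 0.186 ] [-3.1396e+00 -5.5000e-03  7.0000e-04] 0.05697405629978785
[0.5813 0.013  0.04  ] [0.5706 0.0027 0.036 ] [0.592  0.0239 0.0419]
[0.5805 0.0131 0.0175] [ 0.5664 -0.0009  0.0151] [0.5964 0.0277 0.0196]
[0.58166965 0.01326822] [0.58166851 0.01326362 0.01526486] 9.820797959850594e-05
```

View pics/w7c.png

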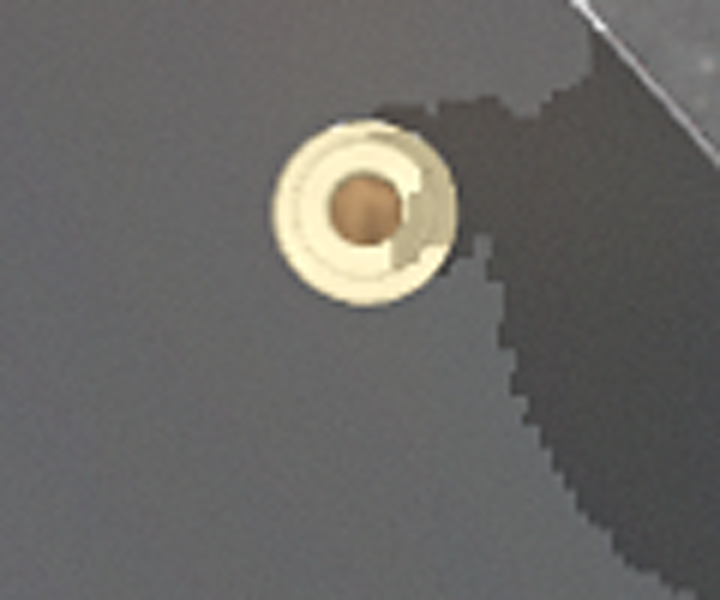

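The bush stands on pad_30: its centre measures (0.5813, 0.0134) and the pad (0.5817, 0.0133). Next is the bearing.

>>> apply_moves:
  moves:
    - [0.6, 0.004, 0.015, 0, 0]
    - [0.6, 0.0065, 0.024, 0, 0]
    - [0.6, 0.0065, 0.024, 0, 0]
    - [0.6, 0.0065, 0.024, 0, 0]
    - [0.6, 0.0065, 0.024, 0, 0]
    - [0.6, 0.0065, 0.024, 0.01, 0]
    - [0.6, 0.0065, 0.024, 0.01, 0]
    - [0.6, 0.0065, 0.024, 0.01, 0]
    - [0.6, 0.0065, 0.024, 0.015, 0]
    - [0.6, 0.0065, 0.018, 0.01, 0]
    - [0.6, 0.003, 0.006, 0, 0]
    - [0.6, 0, 0, 0, 0]

```text
t: 13.22
eef_pos: [0.5725, -0.2191, 0.1244]
ee_rot: [3.141, 0.001, -0.001]
force: [0.2, 0.5, -0.1]
width: 0.0701
```

```bash
python3 snap.py w8 | head -1
python3 - <<'E'
import cv2
from pads import *
w=load("pics/w8.npz")
for n,r,z in(("bearing",.02,.0505),("spacer",.027,.0385),("flange",.033,.0225)):
    c2,R,res,k=fit(w,(.6588,-.2169),r,z,True,band=.004); print(n,c2.round(4),R.round(4),res.round(5),k)
for n,(c,r) in PADS.items():
    try:
        c2,R,res,k=fit(w,(c[0]+.0016,c[1]-.001),r,.0125,True); print(n,c2.round(4),R.round(4),res.round(5),k, proj(w,np.array([*c,.0125]),True))
    except Exception as e: print(n,e)
E
```

```text
13.2667 [ 0.5726 -0.2182  0.125 ] [ 3.1415e+00  2.0000e-04 -5.0000e-04] 0.070250313754788
bearing [ 0.6588 -0.217 ] [ 0.6588 -0.217   0.0199] 5e-05 120
spacer [ 0.664  -0.2136] [ 0.6638 -0.2141  0.0256] 0.00092 103
flange [ 0.6588 -0.2169] [ 0.6588 -0.2169  0.0328] 4e-05 120
p40 Initial guess is outside of provided bounds
p30 [0.5836 0.0072] [0.5831 0.0087 0.0164] 0.00099 95 [ 53.57894625 201.18056683]
p54 [ 0.7025 -0.065 ] [ 0.7024 -0.0654  0.0279] 0.00071 120 [107.66516949  70.88420138]
p66 [ 0.5477 -0.1379] [ 0.5478 -0.138   0.0331] 0.00033 103 [188.77838288 237.15977957]h.py:30: RuntimeWarning: Mean of empty slice.
  r=least_squares(lambda p:np.hypot(P[:,0]-p[0],P[:,1]-p[1])-p[2],[*P[:,:2].mean(0),.02],loss='soft_l1',f_scale=.001)
  ret = um.true_divide(
```

View pics/w8.png

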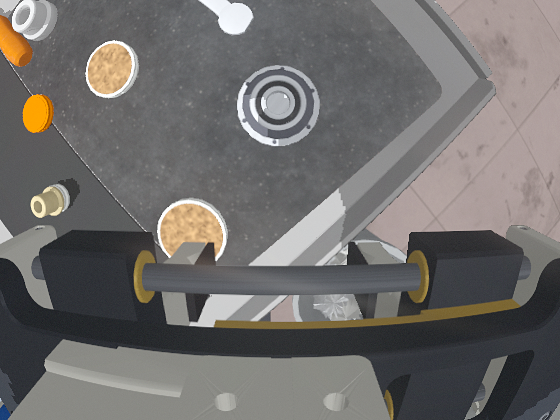

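>>> apply_moves:
  moves:
    - [0.6, 0.025, -0.0005, 0, 0]
    - [0.6, 0.03, -0.0005, 0, 0]
    - [0.6, 0.025, -0.0005, 0.01, 0]
    - [0.6, 0.0063, -0.0002, 0.02, 0]
    - [0.6, 0, 0, 0.02, 0]
    - [0.6, 0, 0, 0.015, 0]
    - [0.6, 0, 0, 0.01, 0]
    - [0.6, 0, 0, 0.005, 0]
    - [0.6, 0, 0, 0, 0]
    - [0.6, 0, 0, 0, 0]

```text
t: 14.1
eef_pos: [0.6594, -0.2156, 0.0459]
ee_rot: [3.141, -0.001, 0.001]
force: [0.2, -0.5, 1.1]
width: 0.0703
```

```bash
python3 snap.py w9 | head -1
python3 - <<'E'
import cv2
from pads import *
im=cv2.imread("pics/w9.png")[190:310,180:380]; cv2.imwrite("pics/w9c.png",cv2.resize(im,None,fx=4,fy=4,interpolation=cv2.INTER_CUBIC))
w=load("pics/w9.npz")
for n,r,z in(("bearing",.02,.0505),("flange",.033,.0225)):
    c2,R,res,k=fit(w,(.6588,-.2169),r,z,True,band=.004,ang=(-1,1)); print(n,c2.round(4),R.round(4),res.round(5),k)
E
```

```text
14.15 [ 0.6596 -0.2158  0.0463] [ 3.1412e+00 -2.0000e-03  1.2000e-03] 0.0697850037573095
bearing [ 0.6616 -0.217 ] [ 0.6652 -0.2173  0.0168] 0.00014 120
flange [ 0.6586 -0.2172] [ 0.6583 -0.2173  0.0333] 0.00021 120
```

View pics/w9c.png

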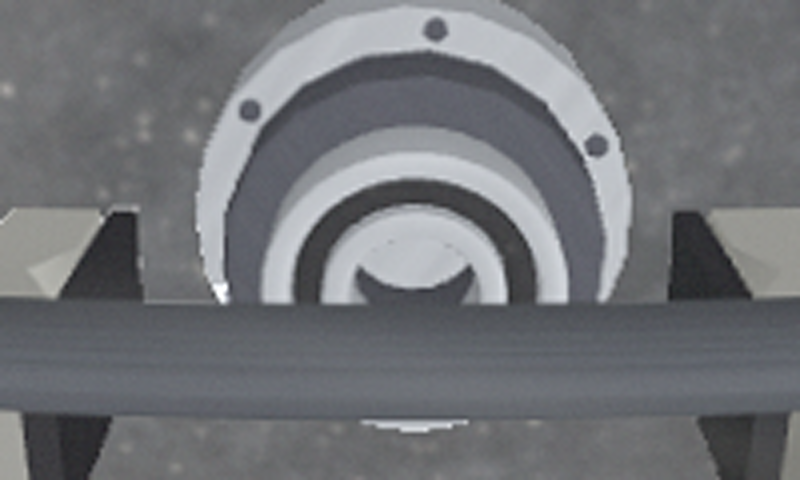

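>>> apply_moves:
  moves:
    - [0.6, -0.0006, 0.0013, 0.003, 0]
    - [0.6, 0, 0, 0.0025, 0]
    - [0.6, 0, 0, 0.001, 0]
    - [0.6, 0, 0, 0, 0]

```text
t: 14.48
eef_pos: [0.658, -0.2174, 0.0381]
ee_rot: [-3.142, 0.0, 0.0]
force: [-0.8, -0.5, -0.1]
width: 0.0705
```

>>> apply_moves:
  moves:
    - [0.6, 0, 0, -0.0012, 0]
    - [-0.5, 0, 0, 0, 0]
    - [-0.5, 0, 0, 0, 0]
    - [-0.5, 0, 0, 0, 0]
    - [-0.5, 0, 0, 0, 0]
    - [-0.5, 0, 0, 0, 0]
    - [-0.5, 0, 0, 0, 0]
    - [-0.5, 0, 0, 0, 0]
    - [-0.5, 0, 0, 0, 0]
  newtons: 20

```text
t: 15.23
eef_pos: [0.6582, -0.2172, 0.0395]
ee_rot: [-3.142, 0.0, 0.001]
force: [-0.4, -0.5, -0.7]
width: 0.0385
```

```bash
python3 snap.py w10 | head -1
python3 - <<'E'
import cv2
from pads import *
im=cv2.imread("pics/w10.png")[190:310,180:380]; cv2.imwrite("pics/w10c.png",cv2.resize(im,None,fx=4,fy=4,interpolation=cv2.INTER_CUBIC))
E
```

```text
15.2833 [ 0.6582 -0.2172  0.0395] [-3.1416e+00  0.0000e+00  8.0000e-04] 0.03807177946347362
```

View pics/w10c.png

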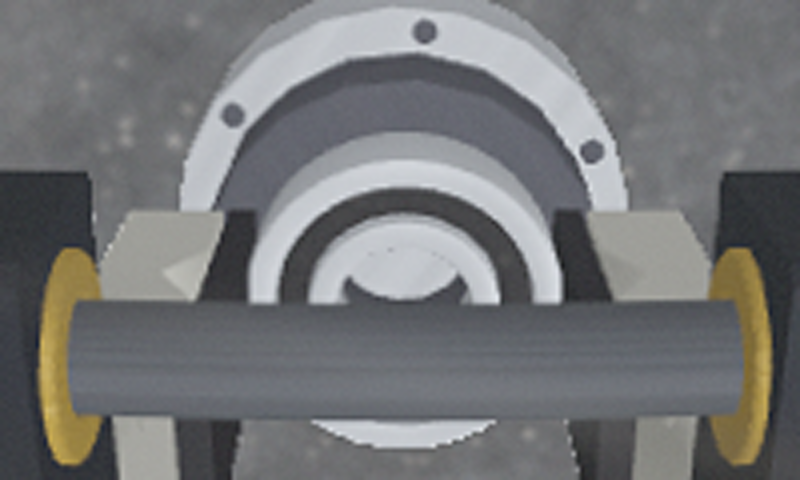

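>>> apply_moves:
  moves:
    - [-0.5, 0, 0, 0, 0]
    - [-0.5, 0, 0, -0.003, 0]
    - [-0.5, 0, 0, -0.006, 0]
    - [-0.5, 0, 0, -0.01, 0]
    - [-0.5, 0, 0, -0.02, 0]
    - [-0.5, 0, 0, -0.025, 0]
    - [-0.5, 0, 0, -0.02, 0]
    - [-0.5, 0, 0, 0, 0]

```text
t: 15.95
eef_pos: [0.6611, -0.2179, 0.1299]
ee_rot: [3.14, -0.008, 0.002]
force: [0.2, -0.2, 0.4]
width: 0.0383
```

```bash
python3 snap.py w11 | head -1
```

```text
16.0 [ 0.6601 -0.2176  0.1276] [ 3.1407e+00 -6.1000e-03  1.1000e-03] 0.03808206007213608
```

View pics/w11.png

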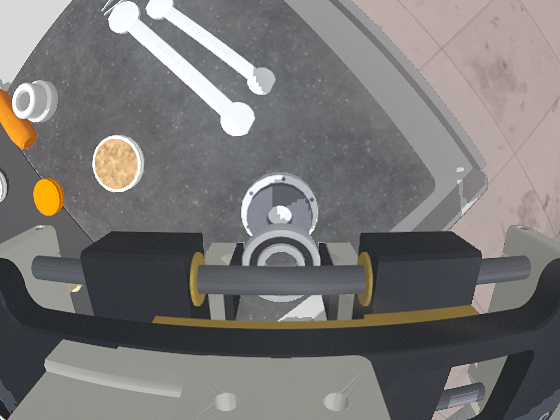

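>>> apply_moves:
  moves:
    - [-0.5, -0.003, -0.015, -0.008, 0]
    - [-0.5, -0.005, -0.028, -0.008, 0]
    - [-0.5, -0.005, -0.03, -0.008, 0]
    - [-0.5, -0.006, -0.03, -0.008, 0]
    - [-0.5, -0.006, -0.03, -0.008, 0]
    - [-0.5, -0.006, -0.03, 0, 0]
    - [-0.5, -0.006, -0.03, 0, 0]
    - [-0.5, -0.006, -0.03, 0, 0]
    - [-0.5, -0.006, -0.03, 0, 0]
    - [-0.5, -0.006, -0.03, 0, 0]
    - [-0.5, -0.006, -0.03, 0, 0]
    - [-0.5, -0.004, -0.02, 0, 0]

```text
t: 17.0
eef_pos: [0.5916, 0.1183, 0.1634]
ee_rot: [-3.141, 0.001, 0.002]
force: [-0.2, 0.2, -1.2]
width: 0.0386
```

>>> apply_moves:
  moves:
    - [-0.5, 0, -0.009, 0, 0]
    - [-0.5, 0, 0, 0, 0]
    - [-0.5, 0, 0, 0, 0]

```text
t: 17.25
eef_pos: [0.5925, 0.125, 0.1633]
ee_rot: [3.141, 0.001, 0.002]
force: [0.2, -1.2, -0.4]
width: 0.0381
```

```bash
python3 snap.py w12 | head -1
python3 - <<'E'
from pads import *
w=load("pics/w12.npz")
for c in ((.6865,.125),):
    for ang in ((0,2*np.pi),(-1,1),(np.pi-1,np.pi+1)):
        c2,R,res,k=fit(w,c,.02,.0125,True,band=.004,ang=ang); print(c2.round(4),R.round(4),res.round(5),k)
E
```

```text
17.3 [0.5927 0.1243 0.1633] [3.1412e+00 7.0000e-04 8.0000e-04] 0.038325726397366734
[0.687  0.1249] [0.687  0.1249 0.0199] 8e-05 120
[0.6869 0.1249] [0.6871 0.1249 0.0198] 3e-05 120
[0.6872 0.125 ] [0.6866 0.125  0.0195] 9e-05 120
```

View pics/w12.png

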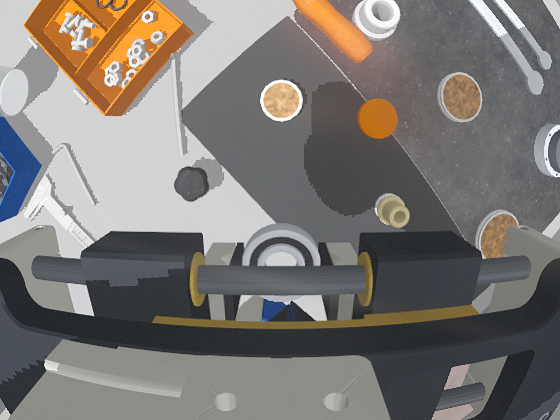

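>>> apply_moves:
  moves:
    - [-0.5, 0.02, 0, 0, 0]
    - [-0.5, 0.025, -0.0001, 0.01, 0]
    - [-0.5, 0.025, -0.0001, 0.015, 0]
    - [-0.5, 0.0175, -0.0001, 0.02, 0]
    - [-0.5, 0.0064, 0, 0.02, 0]
    - [-0.5, 0, 0, 0.02, 0]
    - [-0.5, 0, 0, 0.02, 0]
    - [-0.5, 0, 0, 0.014, 0]
    - [-0.5, 0, 0, 0.01, 0]
    - [-0.5, 0, 0, 0.004, 0]
    - [-0.5, 0, 0, 0, 0]
    - [-0.5, 0, 0, 0, 0]

```text
t: 18.3
eef_pos: [0.6874, 0.1247, 0.0312]
ee_rot: [-3.142, -0.001, 0.0]
force: [0.6, -0.6, -0.9]
width: 0.0384
```

```bash
cat > chk.py <<'E'
# usage: chk.py name cx cy r : wrist close view, pad far-wall fit + held part geometry
import sys
from snap import snap
from station import arm
from pads import *
n=sys.argv[1];cx,cy,r=map(float,sys.argv[2:5])
w=snap(n);s=arm.get_state();print(s["t"],s["eef_pos"].round(4),s["ee_rot"].round(4),s["force"].round(1),round(s["width"],4))
im=w["color"][170:310,160:400,::-1]; cv2.imwrite(f"pics/{n}c.png",cv2.resize(im,None,fx=3.3,fy=3.3,interpolation=cv2.INTER_CUBIC))
for z in(.0025,.0125):
  for a in (1.1,.7):
    try:
        c2,R,res,k=fit(w,(cx,cy),r,z,True,band=.0035,n=80,ang=(-a,a)); print("pad",z,c2.round(4),R.round(4),res.round(5),k)
    except Exception as e: print(e)
W=world(w,True)
np.set_printoptions(suppress=True)
u=int(round(proj(w,s["eef_pos"]+[r,0,0],True)[0]))
print(u,[tuple((W[v,u]*1000).round(1)) for v in range(190,268,3)])
E
python3 chk.py w13 .687 .1249 .02
```

```text
18.35 [0.6877 0.1251 0.0316] [-3.1411e+00 -1.6000e-03  7.0000e-04] [ 0.2  0.5 -0.5] 0.0387
pad 0.0025 [0.6864 0.1249] [0.6866 0.1248 0.0198] 9e-05 80
pad 0.0025 [0.6864 0.1249] [0.6867 0.1249 0.0197] 9e-05 80
pad 0.0125 [0.6887 0.1249] [0.6902 0.1248 0.0187] 7e-05 80
pad 0.0125 [0.6889 0.1248] [0.6901 0.1248 0.0189] 6e-05 80
280 [(np.float64(719.3), np.float64(125.2), np.float64(3.2)), (np.float64(717.5), np.float64(125.2), np.float64(3.0)), (np.float64(715.7), np.float64(125.2), np.float64(3.2)), (np.float64(714.1), np.float64(125.2), np.float64(3.9)), (np.float64(712.0), np.float64(125.2), np.float64(2.6)), (np.float64(710.4), np.float64(125.2), np.float64(3.7)), (np.float64(708.6), np.float64(125.2), np.float64(3.9)), (np.float64(707.0), np.float64(125.2), np.float64(4.6)), (np.float64(706.9), np.float64(125.1), np.float64(11.0)), (np.float64(705.9), np.float64(125.1), np.float64(13.6)), (np.float64(703.9), np.float64(125.1), np.float64(12.9)), (np.float64(708.0), np.float64(125.1), np.float64(32.4)), (np.float64(708.1), np.float64(125.1), np.float64(37.8)), (np.float64(707.8), np.float64(125.1), np.float64(41.8)), (np.float64(706.5), np.float64(125.1), np.float64(42.5)), (np.float64(705.3), np.float64(125.1), np.float64(43.2)), (np.float64(703.3), np.float64(125.1), np.float64(41.9)), (np.float64(701.5), np.float64(125.1), np.float64(41.1)), (np.float64(700.0), np.float64(125.1), np.float64(41.4)), (np.float64(699.3), np.float64(125.1), np.float64(43.6)), (np.float64(697.4), np.float64(125.1), np.float64(42.9)), (np.float64(683.9), np.float64(125.1), np.float64(13.3)), (np.float64(681.7), np.float64(125.1), np.float64(12.6)), (np.float64(680.1), np.float64(125.1), np.float64(13.3)), (np.float64(678.0), np.float64(125.1), np.float64(12.9)), (np.float64(676.7), np.float64(125.1), np.float64(14.5))]
```

View pics/w13c.png

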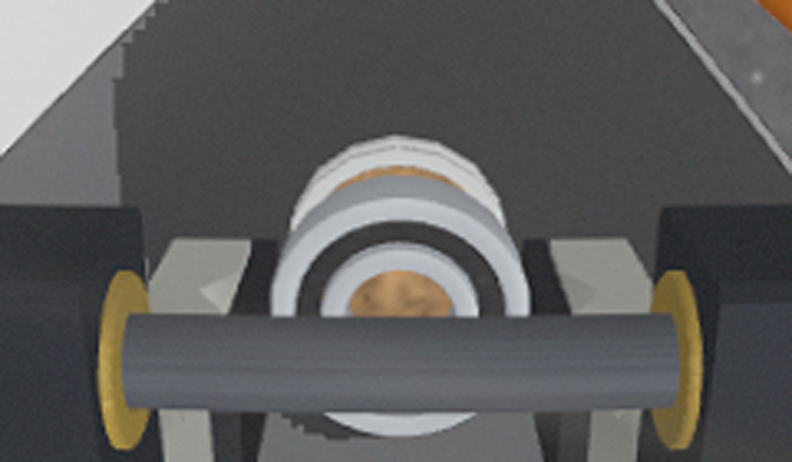

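>>> apply_moves:
  moves:
    - [-0.5, -0.0012, 0, 0.004, 0]
    - [-0.5, 0, 0, 0.006, 0]
    - [-0.5, 0, 0, 0.004, 0]
    - [-0.5, 0, 0, 0.001, 0]
    - [-0.5, 0, 0, 0, 0]

```text
t: 18.77
eef_pos: [0.6853, 0.125, 0.0149]
ee_rot: [3.141, 0.001, 0.001]
force: [1.7, 0.6, -0.0]
width: 0.0385
```

```bash
python3 chk.py w14 .687 .1249 .02
```

```text
18.8167 [0.6856 0.1251 0.0152] [3.1414e+00 3.0000e-04 9.0000e-04] [ 1.2 -0.3 -0.1] 0.0382
pad 0.0025 [0.6863 0.1249] [0.6865 0.1249 0.0198] 9e-05 80
pad 0.0025 [0.6863 0.1249] [0.6867 0.1249 0.0197] 9e-05 80
pad 0.0125 [0.6889 0.1249] [0.6903 0.1249 0.0188] 6e-05 80
pad 0.0125 [0.689  0.1248] [0.6904 0.1248 0.0187] 4e-05 80
281 [(np.float64(720.4), np.float64(124.9), np.float64(3.6)), (np.float64(718.7), np.float64(124.9), np.float64(3.3)), (np.float64(717.1), np.float64(124.9), np.float64(3.5)), (np.float64(715.3), np.float64(124.9), np.float64(2.8)), (np.float64(713.8), np.float64(124.9), np.float64(3.2)), (np.float64(712.2), np.float64(124.9), np.float64(3.7)), (np.float64(710.2), np.float64(124.9), np.float64(2.4)), (np.float64(708.8), np.float64(124.9), np.float64(3.2)), (np.float64(707.3), np.float64(124.9), np.float64(4.0)), (np.float64(706.3), np.float64(124.9), np.float64(6.4)), (np.float64(706.5), np.float64(124.9), np.float64(12.7)), (np.float64(706.1), np.float64(124.9), np.float64(16.9)), (np.float64(705.5), np.float64(124.9), np.float64(19.8)), (np.float64(705.9), np.float64(124.9), np.float64(26.0)), (np.float64(705.0), np.float64(124.9), np.float64(27.7)), (np.float64(702.9), np.float64(124.9), np.float64(26.0)), (np.float64(700.6), np.float64(124.9), np.float64(23.9)), (np.float64(699.2), np.float64(124.9), np.float64(24.3)), (np.float64(697.7), np.float64(124.9), np.float64(24.7)), (np.float64(696.9), np.float64(124.9), np.float64(26.4)), (np.float64(695.4), np.float64(124.9), np.float64(26.7)), (np.float64(688.3), np.float64(124.8), np.float64(13.2)), (np.float64(686.3), np.float64(124.8), np.float64(12.4)), (np.float64(684.7), np.float64(124.8), np.float64(12.7)), (np.float64(683.8), np.float64(124.8), np.float64(14.7)), (np.float64(681.0), np.float64(124.8), np.float64(12.6))]
```

>>> apply_moves:
  moves:
    - [-0.5, 0.0004, 0, 0.0008, 0]
    - [-0.5, 0, 0, 0.0006, 0]
    - [-0.5, 0, 0, 0, 0]

```text
t: 19.07
eef_pos: [0.6861, 0.1251, 0.014]
ee_rot: [-3.142, -0.0, 0.001]
force: [-0.9, -0.0, -0.8]
width: 0.0382
```

>>> apply_moves:
  moves:
    - [-0.5, 0, 0, 0.0005, 0]
    - [-0.5, 0, 0, 0.0004, 0]
    - [-0.5, 0, 0, 0, 0]

```text
t: 19.32
eef_pos: [0.6862, 0.1251, 0.0135]
ee_rot: [-3.142, -0.0, 0.001]
force: [-0.3, -0.2, 1.3]
width: 0.0382
```

>>> apply_moves:
  moves:
    - [-0.5, 0, 0, 0.0004, 0]
    - [-0.5, 0, 0, 0, 0]

```text
t: 19.48
eef_pos: [0.6862, 0.1251, 0.0134]
ee_rot: [-3.142, -0.0, 0.001]
force: [-1.5, -0.8, 4.8]
width: 0.0383
```

Contact, with the upward force rising to 4.8 N. I'll release and back off to look.

>>> apply_moves:
  moves:
    - [0.35, 0, 0, 0, 0]
    - [0.35, 0, 0, 0, 0]
    - [0.35, 0, 0, 0, 0]
    - [0.35, 0, 0, 0, 0]
    - [0.35, 0, 0, 0, 0]
    - [0.35, 0, 0, -0.01, 0]
    - [0.35, 0, 0, -0.02, 0]
    - [0.35, 0, 0, -0.03, 0]
    - [0.35, -0.02, 0, -0.03, 0]
    - [0.35, -0.03, 0, -0.03, 0]
    - [0.35, -0.03, 0, -0.02, 0]
    - [0.35, -0.015, 0, 0, 0]

```text
t: 20.48
eef_pos: [0.5916, 0.1256, 0.1582]
ee_rot: [-3.138, -0.007, 0.001]
force: [-0.1, 0.9, 0.3]
width: 0.0592
```

```bash
python3 snap.py w15 | head -1
python3 - <<'E'
from pads import *
w=load("pics/w15.npz")
im=cv2.imread("pics/w15.png")[60:160,220:340]; cv2.imwrite("pics/w15c.png",cv2.resize(im,None,fx=5,fy=5,interpolation=cv2.INTER_CUBIC))
c2,R,res,k=fit(w,(.6868,.125),.02,.0245,True,band=.004); print(c2.round(4),R.round(4),res.round(5),k)
W=world(w,True);n=np.hypot(W[...,0]-.687,W[...,1]-.125)<.03
m=n&(W[...,2]>.022)&(W[...,2]<.03);P=W[m];print(P.mean(0),P.min(0),P.max(0))
A=np.c_[P[:,:2]-P[:,:2].mean(0),np.ones(len(P))];print("tilt",np.linalg.lstsq(A,P[:,2],rcond=None)[0])
E
```

```text
20.5333 [0.5891 0.1253 0.1563] [-3.1386e+00 -4.0000e-03  1.0000e-03] 0.059248901783474354
[0.6868 0.1252] [0.6868 0.1252 0.02  ] 1e-05 120
[0.68672841 0.12512641 0.02451356] [0.66664039 0.10544014 0.02200524] [0.70690707 0.14460595 0.02718928]
tilt [-0.0011337  -0.00521612  0.02451356]
```

View pics/w15c.png

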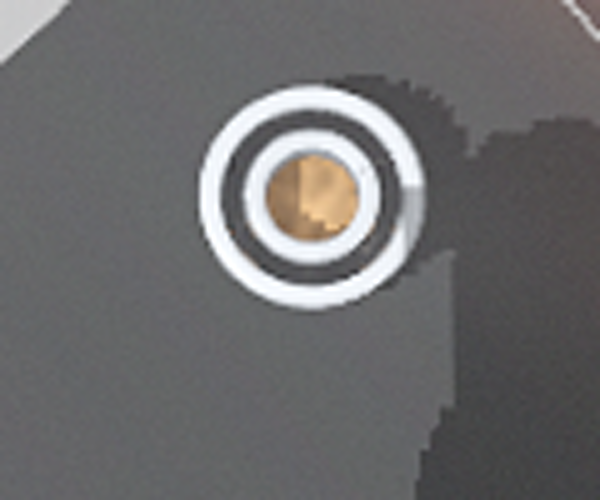

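The bearing is on pad_40, centred to about 0.3 mm and level. Next is the spacer.

>>> apply_moves:
  moves:
    - [0.8, -0.001, 0.015, 0, 0]
    - [0.8, -0.0015, 0.028, 0, 0]
    - [0.8, -0.0015, 0.03, 0, 0]
    - [0.8, -0.0015, 0.03, 0, 0]
    - [0.8, -0.0015, 0.03, 0, 0]
    - [0.8, -0.0015, 0.03, 0, 0]
    - [0.8, -0.0015, 0.03, 0, 0]
    - [0.8, -0.0015, 0.03, 0, 0]
    - [0.8, -0.0015, 0.03, 0, 0]
    - [0.8, -0.0015, 0.03, 0.01, 0]
    - [0.8, -0.0015, 0.03, 0.01, 0]
    - [0.8, -0.0015, 0.025, 0.01, 0]

```text
t: 21.53
eef_pos: [0.5741, -0.2154, 0.1222]
ee_rot: [3.141, -0.0, 0.0]
force: [1.0, 0.2, -0.0]
width: 0.0791
```

>>> apply_moves:
  moves:
    - [0.8, 0, 0.004, 0, 0]
    - [0.8, 0, 0, 0, 0]
    - [0.8, 0, 0, 0, 0]

```text
t: 21.78
eef_pos: [0.5743, -0.2175, 0.1223]
ee_rot: [3.142, 0.0, -0.0]
force: [0.0, 0.6, 0.3]
width: 0.0787
```

```bash
python3 snap.py w16 | head -1
python3 - <<'E'
from pads import *
w=load("pics/w16.npz")
im=cv2.imread("pics/w16.png")[60:160,220:340]; cv2.imwrite("pics/w16c.png",cv2.resize(im,None,fx=5,fy=5,interpolation=cv2.INTER_CUBIC))
for n,r,z,p in(("spacer",.027,.0385,1),("spacer",.027,.0385,-1),("bore",.01,.0385,-1),("bore",.01,.0385,1),("flange",.033,.0225,-1)):
    c2,R,res,k=fit(w,(.6588,-.2169),r,z,True,band=.003,pol=p); print(n,c2.round(4),R.round(4),res.round(5),k)
E
```

```text
21.8333 [ 0.5746 -0.2169  0.1226] [ 3.1415e+00 -4.0000e-04  6.0000e-04] 0.07903459929093865
spacer [ 0.6589 -0.2169] [ 0.6589 -0.2169  0.0266] 3e-05 120
spacer [ 0.6622 -0.2168] [ 0.6591 -0.2169  0.0297] 0.00019 64
bore [ 0.6581 -0.2169] [ 0.6581 -0.217   0.0092] 5e-05 120
bore [ 0.6601 -0.2169] [ 0.6584 -0.2171  0.0115] 0.00013 81
flange [ 0.6588 -0.2169] [ 0.6588 -0.2169  0.0328] 3e-05 120
```

View pics/w16c.png

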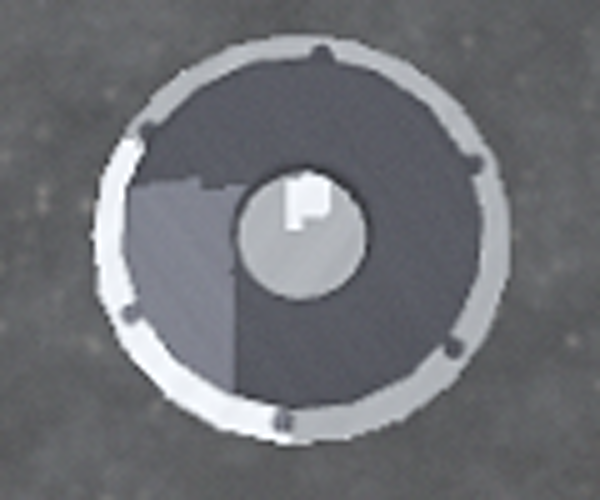

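>>> apply_moves:
  moves:
    - [0.8, 0.025, 0, 0, 0]
    - [0.8, 0.03, 0, 0, 0]
    - [0.8, 0.022, 0, 0.01, 0]
    - [0.8, 0.0074, 0, 0.02, 0]
    - [0.8, 0, 0, 0.02, 0]
    - [0.8, 0, 0, 0.02, 0]
    - [0.8, 0, 0, 0.012, 0]
    - [0.8, 0, 0, 0.006, 0]
    - [0.8, 0, 0, 0, 0]
    - [0.8, 0, 0, 0, 0]
  newtons: 30

```text
t: 22.67
eef_pos: [0.6594, -0.2166, 0.0352]
ee_rot: [3.141, -0.001, 0.002]
force: [-0.1, -0.8, 0.3]
width: 0.0786
```

```bash
python3 snap.py w17 | head -1
python3 - <<'E'
from pads import *
w=load("pics/w17.npz")
im=cv2.imread("pics/w17.png")[170:310,160:400]; cv2.imwrite("pics/w17c.png",cv2.resize(im,None,fx=3.3,fy=3.3,interpolation=cv2.INTER_CUBIC))
for n,r,z,p in(("flange",.033,.0025,-1),("flange",.033,.0025,1),("spacer",.027,.0385,1)):
    c2,R,res,k=fit(w,(.6588,-.2169),r,z,True,band=.004,ang=(-.8,.8),pol=p); print(n,c2.round(4),R.round(4),res.round(5),k)
E
```

```text
22.7167 [ 0.6597 -0.2168  0.0357] [ 3.1412e+00 -1.8000e-03  1.4000e-03] 0.07871473707843396
flange [ 0.6581 -0.2176] [ 0.6633 -0.2182  0.0282] 0.0003 120
flange [ 0.6638 -0.213 ] [ 0.6571 -0.2133  0.0389] 0.00054 82
spacer [ 0.6615 -0.2169] [ 0.6642 -0.2169  0.0246] 6e-05 120
```

View pics/w17c.png

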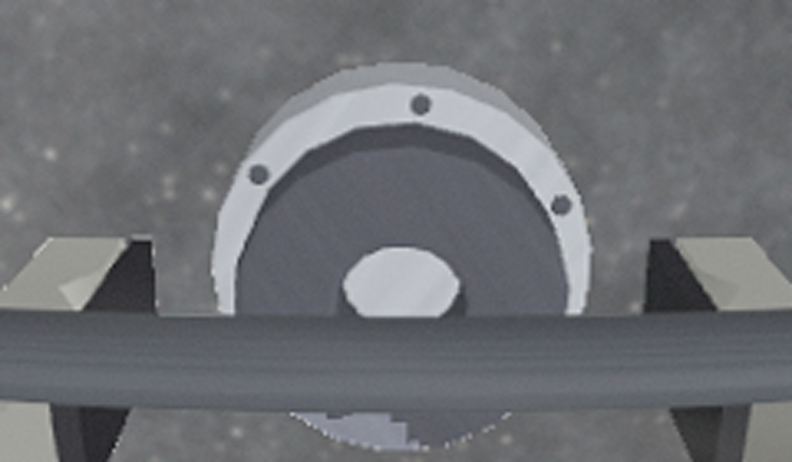

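>>> apply_moves:
  moves:
    - [0.8, -0.0004, 0, 0.004, 0]
    - [0.8, 0, 0, 0.004, 0]
    - [0.8, 0, 0, 0.0015, 0]
    - [0.3, 0, 0, 0, 0]
    - [0.0, 0, 0, 0, 0]
    - [0.0, 0, 0, 0, 0]
    - [0.0, 0, 0, 0, 0]
    - [0.0, 0, 0, 0, 0]
    - [0.0, 0, 0, 0, 0]
    - [0.0, 0, 0, 0, 0]
  newtons: 30

```text
t: 23.55
eef_pos: [0.6584, -0.217, 0.0249]
ee_rot: [3.142, -0.0, 0.001]
force: [-0.9, -0.1, 0.2]
width: 0.0535
```

>>> apply_moves:
  moves:
    - [0.0, 0, 0, 0, 0]
    - [0.0, 0, 0, 0, 0]
    - [0.0, 0, 0, -0.003, 0]
    - [0.0, 0, 0, -0.006, 0]
    - [0.0, 0, 0, -0.01, 0]
    - [0.0, 0, 0, -0.02, 0]
    - [0.0, 0, 0, -0.025, 0]
    - [0.0, 0, 0, -0.02, 0]
    - [0.0, 0, 0, 0, 0]

```text
t: 24.3
eef_pos: [0.6612, -0.2176, 0.115]
ee_rot: [3.14, -0.008, 0.002]
force: [0.3, 0.3, -0.5]
width: 0.0536
```

```bash
python3 snap.py w18 | head -1
python3 - <<'E'
from pads import *
w=load("pics/w18.npz")
c2,R,res,k=fit(w,(.7022,-.0645),.027,.0125,True); print(c2.round(4),R.round(4),res.round(5),k)
E
```

```text
24.35 [ 0.6602 -0.2172  0.1127] [ 3.1408e+00 -5.9000e-03  1.1000e-03] 0.053617781682767755
[ 0.7032 -0.0649] [ 0.7033 -0.0654  0.0278] 0.00066 120
```

View pics/w18.png

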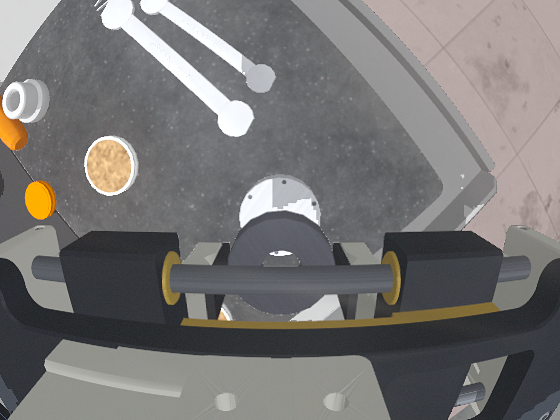

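>>> apply_moves:
  moves:
    - [0.0, -0.004, -0.01, -0.008, 0]
    - [0.0, -0.007, -0.02, -0.01, 0]
    - [0.0, -0.008, -0.022, -0.01, 0]
    - [0.0, -0.008, -0.022, -0.01, 0]
    - [0.0, -0.008, -0.022, -0.01, 0]
    - [0.0, -0.008, -0.022, 0, 0]
    - [0.0, -0.008, -0.022, 0, 0]
    - [0.0, -0.004, -0.013, 0, 0]
    - [0.0, 0, 0, 0, 0]
    - [0.0, 0, 0, 0, 0]

```text
t: 25.18
eef_pos: [0.6028, -0.0632, 0.1566]
ee_rot: [3.142, 0.001, 0.002]
force: [0.6, -0.4, -1.7]
width: 0.0536
```

```bash
python3 snap.py w19 | head -1
python3 - <<'E'
from pads import *
w=load("pics/w19.npz")
for ang in ((0,2*np.pi),(-1,1),(np.pi-1,np.pi+1)):
    c2,R,res,k=fit(w,(.7022,-.0645),.027,.0125,True,band=.004,ang=ang); print(c2.round(4),R.round(4),res.round(5),k)
E
```

```text
25.2333 [ 0.6031 -0.0639  0.1565] [3.1414e+00 6.0000e-04 1.5000e-03] 0.053764410346968876
[ 0.7031 -0.0637] [ 0.7031 -0.0637  0.0269] 9e-05 120
[ 0.703  -0.0637] [ 0.7033 -0.0637  0.0267] 7e-05 120
[ 0.7031 -0.0637] [ 0.7026 -0.0637  0.0265] 0.00012 120
```

View pics/w19.png

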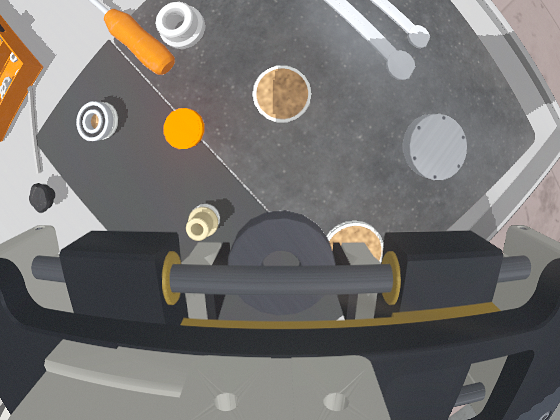

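>>> apply_moves:
  moves:
    - [0.0, 0.02, 0, 0, 0]
    - [0.0, 0.028, 0, 0.005, 0]
    - [0.0, 0.028, 0, 0.015, 0]
    - [0.0, 0.0175, 0, 0.02, 0]
    - [0.0, 0.0055, 0, 0.02, 0]
    - [0.0, 0, 0, 0.02, 0]
    - [0.0, 0, 0, 0.02, 0]
    - [0.0, 0, 0, 0.012, 0]
    - [0.0, 0, 0, 0.008, 0]
    - [0.0, 0, 0, 0.003, 0]
    - [0.0, 0, 0, 0, 0]
    - [0.0, 0, 0, 0, 0]

```text
t: 26.23
eef_pos: [0.7029, -0.0641, 0.0348]
ee_rot: [3.142, -0.001, 0.001]
force: [0.9, 0.4, -2.4]
width: 0.0531
```

```bash
python3 chk.py w20 .703 -.0637 .027
```

```text
26.2833 [ 0.7031 -0.0639  0.0352] [-3.1415e+00 -2.1000e-03  9.0000e-04] [ 1.  -0.4 -2.1] 0.054
pad 0.0025 [ 0.7024 -0.0639] [ 0.7028 -0.0639  0.0267] 5e-05 80
pad 0.0025 [ 0.7024 -0.0638] [ 0.7026 -0.0638  0.0268] 0.0001 80
pad 0.0125 [ 0.7042 -0.0639] [ 0.7063 -0.0639  0.0253] 4e-05 80
pad 0.0125 [ 0.7044 -0.0639] [ 0.7063 -0.0639  0.0253] 5e-05 80
280 [(np.float64(734.3), np.float64(-63.6), np.float64(3.5)), (np.float64(732.5), np.float64(-63.6), np.float64(3.9)), (np.float64(730.7), np.float64(-63.6), np.float64(4.1)), (np.float64(729.3), np.float64(-63.6), np.float64(5.9)), (np.float64(729.0), np.float64(-63.6), np.float64(12.6)), (np.float64(727.2), np.float64(-63.6), np.float64(12.3)), (np.float64(725.8), np.float64(-63.6), np.float64(13.9)), (np.float64(730.4), np.float64(-63.7), np.float64(38.1)), (np.float64(730.2), np.float64(-63.7), np.float64(43.4)), (np.float64(729.9), np.float64(-63.7), np.float64(47.3)), (np.float64(728.8), np.float64(-63.7), np.float64(48.8)), (np.float64(727.5), np.float64(-63.7), np.float64(49.3)), (np.float64(726.0), np.float64(-63.7), np.float64(49.0)), (np.float64(724.9), np.float64(-63.7), np.float64(50.1)), (np.float64(723.0), np.float64(-63.7), np.float64(48.9)), (np.float64(721.5), np.float64(-63.7), np.float64(48.8)), (np.float64(719.7), np.float64(-63.7), np.float64(47.9)), (np.float64(718.7), np.float64(-63.7), np.float64(49.3)), (np.float64(716.8), np.float64(-63.7), np.float64(48.4)), (np.float64(715.9), np.float64(-63.7), np.float64(50.0)), (np.float64(714.0), np.float64(-63.7), np.float64(49.1)), (np.float64(697.9), np.float64(-63.7), np.float64(13.0)), (np.float64(695.9), np.float64(-63.7), np.float64(13.0)), (np.float64(694.1), np.float64(-63.7), np.float64(13.4)), (np.float64(692.5), np.float64(-63.7), np.float64(14.3)), (np.float64(690.6), np.float64(-63.7), np.float64(14.4))]
```

View pics/w20c.png

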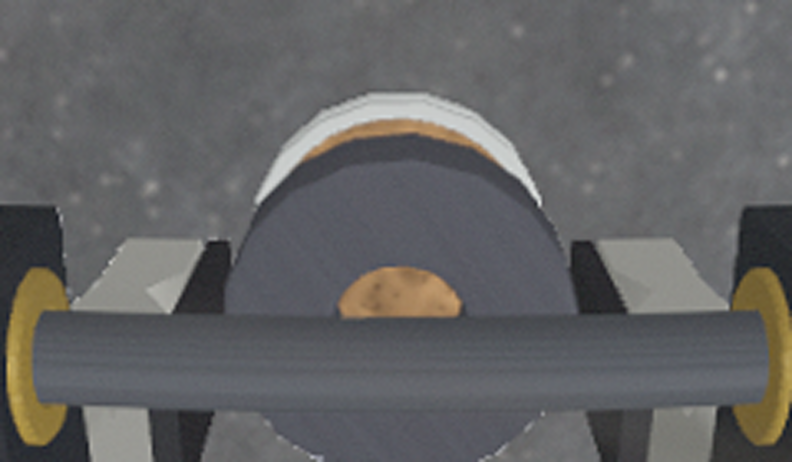

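>>> apply_moves:
  moves:
    - [0.0, -0.0003, 0, 0.004, 0]
    - [0.0, 0, 0, 0.006, 0]
    - [0.0, 0, 0, 0.004, 0]
    - [0.0, 0, 0, 0.002, 0]
    - [0.0, 0, 0, 0, 0]

```text
t: 26.7
eef_pos: [0.7014, -0.0639, 0.0169]
ee_rot: [3.141, 0.001, 0.001]
force: [0.3, -0.8, -1.8]
width: 0.0537
```

```bash
python3 chk.py w21 .703 -.0637 .027
```

```text
26.75 [ 0.7017 -0.0639  0.0173] [3.1414e+00 8.0000e-04 7.0000e-04] [-0.   0.7 -2.4] 0.0536
pad 0.0025 [ 0.7024 -0.0638] [ 0.7027 -0.0639  0.0267] 8e-05 80
pad 0.0025 [ 0.7024 -0.0638] [ 0.7027 -0.0638  0.0267] 0.0001 80
pad 0.0125 [ 0.7044 -0.0638] [ 0.7061 -0.0639  0.0256] 6e-05 80
pad 0.0125 [ 0.7046 -0.0639] [ 0.7067 -0.0639  0.0251] 4e-05 80
281 [(np.float64(736.0), np.float64(-64.1), np.float64(3.1)), (np.float64(734.6), np.float64(-64.1), np.float64(4.1)), (np.float64(732.6), np.float64(-64.1), np.float64(2.5)), (np.float64(731.1), np.float64(-64.1), np.float64(3.3)), (np.float64(729.6), np.float64(-64.1), np.float64(4.2)), (np.float64(729.7), np.float64(-64.1), np.float64(11.3)), (np.float64(728.6), np.float64(-64.1), np.float64(13.4)), (np.float64(728.6), np.float64(-64.0), np.float64(19.4)), (np.float64(728.8), np.float64(-64.0), np.float64(25.8)), (np.float64(728.4), np.float64(-64.0), np.float64(29.4)), (np.float64(727.2), np.float64(-64.0), np.float64(30.6)), (np.float64(725.9), np.float64(-64.0), np.float64(31.0)), (np.float64(724.4), np.float64(-64.0), np.float64(30.9)), (np.float64(723.2), np.float64(-64.0), np.float64(31.8)), (np.float64(721.4), np.float64(-64.0), np.float64(30.6)), (np.float64(720.1), np.float64(-64.0), np.float64(31.4)), (np.float64(718.4), np.float64(-64.0), np.float64(30.7)), (np.float64(716.8), np.float64(-64.0), np.float64(30.4)), (np.float64(715.5), np.float64(-64.1), np.float64(31.1)), (np.float64(714.6), np.float64(-64.1), np.float64(32.5)), (np.float64(712.5), np.float64(-64.1), np.float64(31.1)), (np.float64(703.7), np.float64(-64.1), np.float64(13.4)), (np.float64(701.7), np.float64(-64.1), np.float64(12.9)), (np.float64(699.8), np.float64(-64.1), np.float64(12.6)), (np.float64(698.2), np.float64(-64.1), np.float64(13.0)), (np.float64(696.3), np.float64(-64.1), np.float64(12.7))]
```

>>> apply_moves:
  moves:
    - [0.0, 0.0007, 0, 0.001, 0]
    - [0.0, 0, 0, 0.0008, 0]
    - [0.0, 0, 0, 0, 0]

```text
t: 27.0
eef_pos: [0.7027, -0.0639, 0.0158]
ee_rot: [-3.142, -0.0, 0.001]
force: [0.6, -0.2, -2.1]
width: 0.0536
```

>>> apply_moves:
  moves:
    - [0.0, 0, 0, 0.0007, 0]
    - [0.0, 0, 0, 0.0005, 0]
    - [0.0, 0, 0, 0, 0]

```text
t: 27.25
eef_pos: [0.7027, -0.0639, 0.0149]
ee_rot: [-3.142, -0.0, 0.001]
force: [0.1, -0.2, -0.5]
width: 0.0535
```

>>> apply_moves:
  moves:
    - [0.0, 0, 0, 0.0004, 0]
    - [0.0, 0, 0, 0, 0]

```text
t: 27.42
eef_pos: [0.7027, -0.0639, 0.0149]
ee_rot: [3.142, -0.0, 0.001]
force: [-1.7, 0.0, 1.8]
width: 0.0538
```

Contact: the force went from -2.1 N to +1.8 N. I'll release to 70 mm, since the orange puck is near on the +y side.

>>> apply_moves:
  moves:
    - [0.6, 0, 0, 0, 0]
    - [0.6, 0, 0, 0, 0]
    - [0.6, 0, 0, 0, 0]
    - [0.6, 0, 0, 0, 0]
    - [0.6, 0, 0, 0, 0]
    - [0.6, 0, 0, -0.01, 0]
    - [0.6, 0, 0, -0.02, 0]
    - [0.6, 0, 0, -0.03, 0]
    - [0.6, -0.02, 0, -0.03, 0]
    - [0.6, -0.03, 0, -0.03, 0]
    - [0.6, -0.03, 0, -0.015, 0]
    - [0.6, -0.015, 0, 0, 0]

```text
t: 28.42
eef_pos: [0.6078, -0.064, 0.1541]
ee_rot: [-3.141, -0.007, 0.001]
force: [-1.5, -0.4, 0.0]
width: 0.0704
```

```bash
python3 snap.py w22 | head -1
python3 - <<'E'
from pads import *
w=load("pics/w22.npz")
im=cv2.imread("pics/w22.png")[60:160,220:340]; cv2.imwrite("pics/w22c.png",cv2.resize(im,None,fx=5,fy=5,interpolation=cv2.INTER_CUBIC))
W=world(w,True);n=np.hypot(W[...,0]-.703,W[...,1]+.064)<.04
m=n&(W[...,2]>.024)&(W[...,2]<.034);P=W[m];print(P.mean(0),P.min(0),P.max(0))
A=np.c_[P[:,:2]-P[:,:2].mean(0),np.ones(len(P))];print("tilt",np.linalg.lstsq(A,P[:,2],rcond=None)[0])
E
```

```text
28.4667 [ 0.6053 -0.064   0.1526] [-3.1402e+00 -3.9000e-03  4.0000e-04] 0.07008820200981487
[ 0.70291792 -0.06394154  0.0290484 ] [ 0.67650446 -0.09009965  0.0240383 ] [ 0.73004495 -0.03796622  0.03178385]
tilt [-0.00119167  0.00020737  0.0290484 ]
```

View pics/w22c.png

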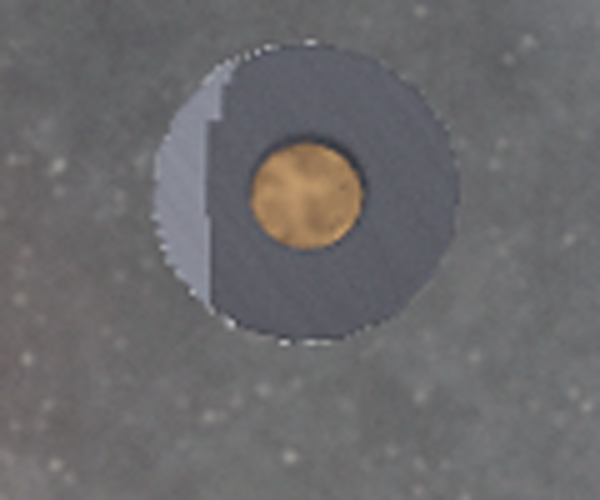

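>>> apply_moves:
  moves:
    - [1, -0.002, 0.012, 0, 0]
    - [1, -0.004, 0.022, 0, 0]
    - [1, -0.004, 0.024, 0.005, 0]
    - [1, -0.004, 0.024, 0.005, 0]
    - [1, -0.004, 0.024, 0.008, 0]
    - [1, -0.004, 0.024, 0.008, 0]
    - [1, -0.005, 0.018, 0.004, 0]
    - [1, -0.003, 0.005, 0, 0]
    - [1, 0, 0, 0, 0]
    - [1, 0, 0, 0, 0]
  newtons: 35

```text
t: 29.3
eef_pos: [0.5786, -0.2173, 0.119]
ee_rot: [3.141, -0.0, -0.0]
force: [-0.7, 0.8, 0.8]
width: 0.088
```

```bash
python3 snap.py w23 | head -1
python3 - <<'E'
from pads import *
w=load("pics/w23.npz")
for ang in ((0,2*np.pi),(-1,1)):
    c2,R,res,k=fit(w,(.6588,-.2169),.033,.0225,True,band=.004,ang=ang); print(c2.round(4),R.round(4),res.round(5),k)
E
```

```text
29.35 [ 0.5788 -0.2168  0.1192] [ 3.1415e+00 -6.0000e-04  7.0000e-04] 0.08732635221595055
[ 0.6589 -0.2169] [ 0.6589 -0.2169  0.0327] 7e-05 120
[ 0.6585 -0.2169] [ 0.6587 -0.2169  0.0329] 0.00017 120
```

View pics/w23.png

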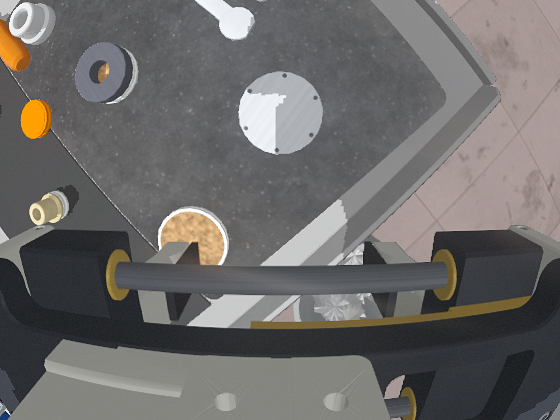

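>>> apply_moves:
  moves:
    - [1, 0.025, 0, 0, 0]
    - [1, 0.03, 0, 0, 0]
    - [1, 0.018, 0, 0.01, 0]
    - [1, 0.0071, 0, 0.015, 0]
    - [1, 0, 0, 0.02, 0]
    - [1, 0, 0, 0.02, 0]
    - [1, 0, 0, 0.015, 0]
    - [1, 0, 0, 0.007, 0]
    - [1, 0, 0, 0, 0]
    - [1, 0, 0, 0, 0]

```text
t: 30.18
eef_pos: [0.6584, -0.2165, 0.0319]
ee_rot: [3.141, 0.0, 0.002]
force: [0.4, -0.4, 0.2]
width: 0.0876
```

```bash
python3 chk.py w24 .6588 -.2169 .033|head -3
```

```text
30.2333 [ 0.659  -0.2167  0.0327] [ 3.1413e+00 -1.0000e-03  1.4000e-03] [ 0.1 -0.  -0. ] 0.0876
pad 0.0025 [ 0.658  -0.2175] [ 0.6608 -0.2178  0.0306] 0.00014 80
pad 0.0025 [ 0.6583 -0.2169] [ 0.6584 -0.2169  0.0329] 9e-05 80
```

View pics/w24c.png

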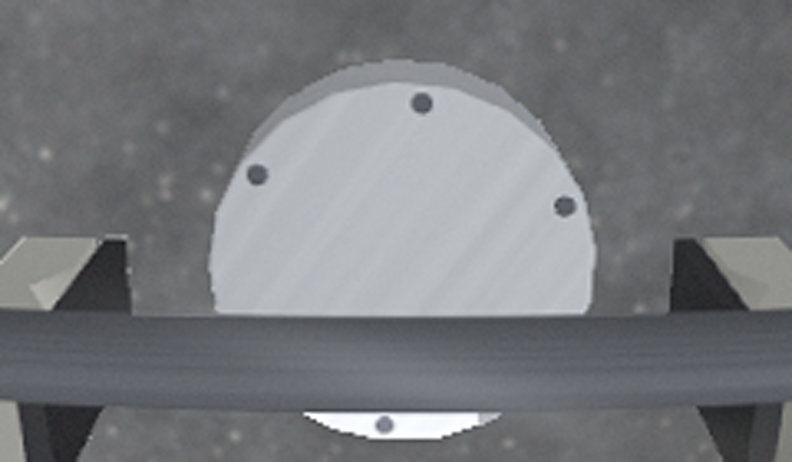

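Centred, with the fingers clear of the disc on both sides. I'll descend about 23 mm and close.

>>> apply_moves:
  moves:
    - [1, 0, 0.0002, 0.008, 0]
    - [1, 0, 0, 0.008, 0]
    - [1, 0, 0, 0.005, 0]
    - [1, 0, 0, 0.002, 0]
    - [1, 0, 0, 0, 0]
    - [0.2, 0, 0, 0, 0]
    - [0.2, 0, 0, 0, 0]
    - [0.2, 0, 0, 0, 0]
    - [0.2, 0, 0, 0, 0]
    - [0.2, 0, 0, 0, 0]
    - [0.2, 0, 0, 0, 0]
    - [0.2, 0, 0, 0, 0]
  newtons: 35

```text
t: 31.23
eef_pos: [0.6586, -0.2172, 0.0091]
ee_rot: [3.142, -0.0, 0.001]
force: [-0.6, -0.3, 1.7]
width: 0.0641
```

>>> apply_moves:
  moves:
    - [0.2, 0, 0, 0, 0]
    - [0.2, 0, 0, -0.003, 0]
    - [0.2, 0, 0, -0.006, 0]
    - [0.2, 0, 0, -0.012, 0]
    - [0.2, 0, 0, -0.02, 0]
    - [0.2, 0, 0, -0.02, 0]
    - [0.2, 0, 0, -0.015, 0]
    - [0.2, 0, 0, -0.005, 0]
    - [0.2, 0, 0, 0, 0]

```text
t: 31.98
eef_pos: [0.6595, -0.2173, 0.0923]
ee_rot: [3.141, -0.004, 0.001]
force: [0.9, -0.4, -1.9]
width: 0.0637
```

```bash
python3 snap.py w25 | head -1
```

```text
32.0333 [ 0.6586 -0.2171  0.0906] [-3.1414e+00 -1.5000e-03  6.0000e-04] 0.06419700868968606
```

View pics/w25.png

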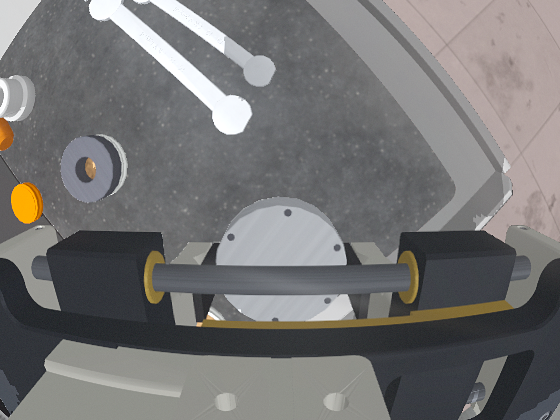

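>>> apply_moves:
  moves:
    - [0.2, -0.01, -0.004, -0.01, 0]
    - [0.2, -0.018, -0.007, -0.012, 0]
    - [0.2, -0.02, -0.008, -0.015, 0]
    - [0.2, -0.02, -0.008, -0.015, 0]
    - [0.2, -0.02, -0.008, -0.01, 0]
    - [0.2, -0.02, -0.008, -0.008, 0]
    - [0.2, -0.02, -0.008, 0, 0]
    - [0.2, -0.02, -0.008, 0, 0]
    - [0.2, -0.02, -0.008, 0, 0]
    - [0.2, -0.02, -0.008, 0, 0]
    - [0.2, -0.01, -0.005, 0, 0]
    - [0.2, 0, 0, 0, 0]

```text
t: 33.03
eef_pos: [0.4575, -0.1366, 0.1596]
ee_rot: [-3.141, 0.001, 0.001]
force: [-0.3, -0.5, -1.5]
width: 0.064
```

```bash
python3 snap.py w26 | head -1
python3 - <<'E'
from pads import *
w=load("pics/w26.npz")
for ang in ((0,2*np.pi),(-1,1),(np.pi-1,np.pi+1)):
    c2,R,res,k=fit(w,(.5475,-.1372),.033,.0125,True,band=.004,ang=ang); print(c2.round(4),R.round(4),res.round(5),k)
E
```

```text
33.0833 [ 0.4593 -0.1369  0.1599] [-3.1415e+00 -1.0000e-04  1.6000e-03] 0.06414031381117287
[ 0.5472 -0.1374] [ 0.5472 -0.1374  0.0328] 0.0 120
[ 0.547  -0.1374] [ 0.5472 -0.1374  0.0328] 3e-05 120
[ 0.5474 -0.1374] [ 0.5469 -0.1374  0.0326] 9e-05 120
```

View pics/w26.png

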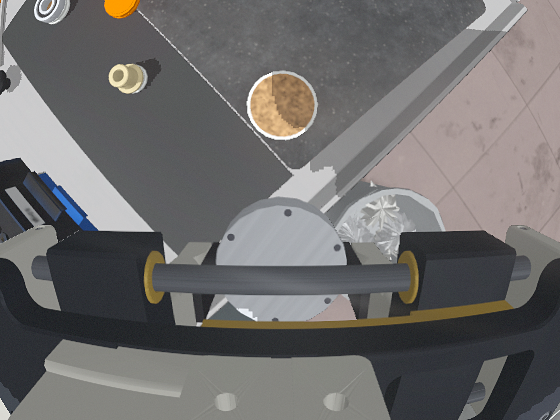

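>>> apply_moves:
  moves:
    - [0.2, 0.015, 0.0001, 0, 0]
    - [0.2, 0.022, 0.0001, 0.005, 0]
    - [0.2, 0.022, 0.0001, 0.012, 0]
    - [0.2, 0.018, 0.0001, 0.018, 0]
    - [0.2, 0.011, 0.0001, 0.02, 0]
    - [0.2, 0, 0, 0.02, 0]
    - [0.2, 0, 0, 0.018, 0]
    - [0.2, 0, 0, 0.013, 0]
    - [0.2, 0, 0, 0.008, 0]
    - [0.2, 0, 0, 0.004, 0]
    - [0.2, 0, 0, 0, 0]
    - [0.2, 0, 0, 0, 0]

```text
t: 34.08
eef_pos: [0.5489, -0.1378, 0.0421]
ee_rot: [3.141, -0.0, 0.001]
force: [0.4, -0.8, -1.7]
width: 0.064
```

```bash
python3 chk.py w27 .5472 -.1374 .033
```

```text
34.1333 [ 0.5491 -0.1378  0.0426] [ 3.1415e+00 -1.3000e-03  9.0000e-04] [ 0.2  0.5 -0.9] 0.064
pad 0.0025 [ 0.5465 -0.1375] [ 0.5463 -0.1375  0.0332] 9e-05 80
pad 0.0025 [ 0.5465 -0.1375] [ 0.5468 -0.1375  0.0328] 9e-05 80
pad 0.0125 [ 0.5481 -0.1375] [ 0.5495 -0.1375  0.0319] 0.0001 80
pad 0.0125 [ 0.5483 -0.1376] [ 0.5504 -0.1376  0.031 ] 5e-05 80
281 [(np.float64(580.2), np.float64(-138.0), np.float64(11.0)), (np.float64(578.9), np.float64(-138.0), np.float64(13.2)), (np.float64(576.9), np.float64(-138.0), np.float64(12.7)), (np.float64(582.2), np.float64(-137.9), np.float64(44.3)), (np.float64(582.1), np.float64(-137.9), np.float64(50.6)), (np.float64(581.9), np.float64(-137.9), np.float64(55.9)), (np.float64(580.5), np.float64(-137.9), np.float64(55.8)), (np.float64(578.8), np.float64(-137.9), np.float64(55.0)), (np.float64(577.4), np.float64(-137.9), np.float64(55.1)), (np.float64(576.5), np.float64(-137.9), np.float64(56.8)), (np.float64(574.9), np.float64(-137.9), np.float64(56.4)), (np.float64(573.0), np.float64(-138.0), np.float64(54.9)), (np.float64(572.1), np.float64(-138.0), np.float64(56.6)), (np.float64(570.3), np.float64(-138.0), np.float64(55.6)), (np.float64(569.1), np.float64(-138.0), np.float64(56.6)), (np.float64(567.6), np.float64(-138.0), np.float64(56.6)), (np.float64(566.1), np.float64(-138.0), np.float64(56.5)), (np.float64(564.1), np.float64(-138.0), np.float64(55.2)), (np.float64(563.2), np.float64(-138.0), np.float64(56.7)), (np.float64(561.5), np.float64(-138.0), np.float64(56.3)), (np.float64(559.8), np.float64(-138.0), np.float64(56.0)), (np.float64(558.4), np.float64(-138.0), np.float64(56.4)), (np.float64(556.8), np.float64(-138.0), np.float64(56.3)), (np.float64(555.0), np.float64(-138.0), np.float64(55.7)), (np.float64(554.2), np.float64(-138.0), np.float64(57.4)), (np.float64(552.8), np.float64(-138.0), np.float64(57.9))]
```

View pics/w27c.png

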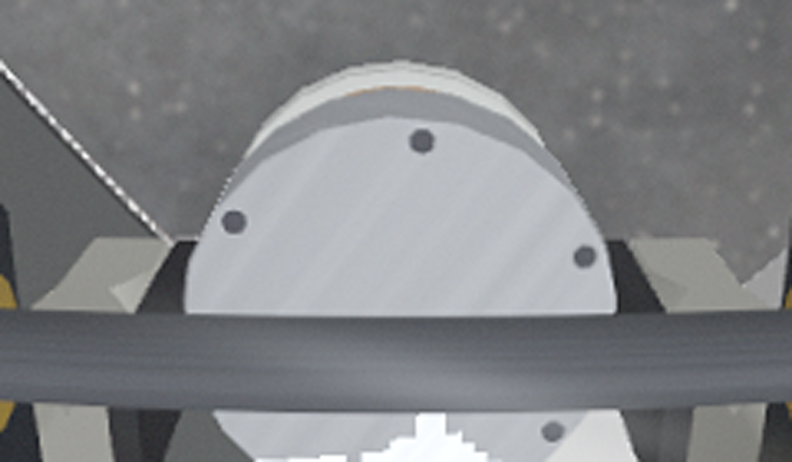

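>>> apply_moves:
  moves:
    - [0.2, -0.0011, -0.0003, 0.004, 0]
    - [0.2, 0, 0, 0.006, 0]
    - [0.2, 0, 0, 0.006, 0]
    - [0.2, 0, 0, 0.0035, 0]
    - [0.2, 0, 0, 0, 0]

```text
t: 34.55
eef_pos: [0.5464, -0.1375, 0.0212]
ee_rot: [3.142, 0.002, 0.001]
force: [0.9, -0.4, -2.0]
width: 0.0637
```

```bash
python3 chk.py w28 .5470 -.1374 .033 | cut -c1-900
```

```text
34.6 [ 0.5468 -0.1375  0.0217] [3.1415e+00 1.2000e-03 7.0000e-04] [-0.2 -0.8 -1.3] 0.0641
pad 0.0025 [ 0.5466 -0.1375] [ 0.546  -0.1374  0.0335] 8e-05 80
pad 0.0025 [ 0.5465 -0.1375] [ 0.5465 -0.1375  0.033 ] 0.0001 80
pad 0.0125 [ 0.5482 -0.1374] [ 0.5498 -0.1374  0.0316] 6e-05 80
pad 0.0125 [ 0.5484 -0.1375] [ 0.5504 -0.1375  0.0311] 4e-05 80
281 [(np.float64(580.1), np.float64(-137.6), np.float64(2.1)), (np.float64(580.1), np.float64(-137.6), np.float64(10.6)), (np.float64(579.2), np.float64(-137.6), np.float64(13.8)), (np.float64(579.4), np.float64(-137.5), np.float64(22.1)), (np.float64(579.6), np.float64(-137.5), np.float64(29.4)), (np.float64(nan), np.float64(nan), np.float64(nan)), (np.float64(578.4), np.float64(-137.5), np.float64(36.1)), (np.float64(576.8), np.float64(-137.5), np.float64(35.7)), (np.float64(575.3), np.float64(-137.5), np.float64(35.1)), (np.float64(573.8), np.float64(-137.5), np.float64(35.1)), (np.float64(572.4), np.float64(-137.5), np.float64(35.0)), (np.float64(571.1), np.float64(-137.5), np.float64(35.6)), (np.float64(569.4), np.float64(-137.5), np.float64(34.8)), (np.float64(568.0), np.float64(-137.5), np.float64(35.2)), (np.float64(566.9), np.float64(-137.5), np.float64(36.2)), (np.float64(564.8
```

>>> apply_moves:
  moves:
    - [0.2, 0, 0, 0.001, 0]
    - [0.2, 0, 0, 0.0008, 0]
    - [0.2, 0, 0, 0, 0]

```text
t: 34.85
eef_pos: [0.5473, -0.1374, 0.0205]
ee_rot: [3.142, -0.0, 0.001]
force: [-1.0, -0.6, -1.8]
width: 0.064
```

>>> apply_moves:
  moves:
    - [0.2, -0.0003, 0, 0.0007, 0]
    - [0.2, 0, 0, 0.0005, 0]
    - [0.2, 0, 0, 0, 0]

```text
t: 35.1
eef_pos: [0.5469, -0.1374, 0.0193]
ee_rot: [-3.142, 0.0, 0.001]
force: [-0.3, -0.4, -1.6]
width: 0.064
```

>>> apply_moves:
  moves:
    - [0.2, 0, 0, 0.0004, 0]
    - [0.2, 0, 0, 0.0003, 0]
    - [0.2, 0, 0, 0, 0]

```text
t: 35.35
eef_pos: [0.547, -0.1375, 0.019]
ee_rot: [3.142, -0.0, 0.001]
force: [-2.7, 1.4, 4.5]
width: 0.064
```

Contact, from -1.6 N to +4.5 N. I'll release and retreat.

>>> apply_moves:
  moves:
    - [1, 0, 0, 0, 0]
    - [1, 0, 0, 0, 0]
    - [1, 0, 0, 0, 0]
    - [1, 0, 0, 0, 0]
    - [1, 0, 0, 0, 0]
    - [1, 0, 0, -0.01, 0]
    - [1, 0, 0, -0.02, 0]
    - [1, 0, 0, -0.03, 0]
    - [1, -0.02, 0, -0.03, 0]
    - [1, -0.03, 0, -0.03, 0]
    - [1, -0.03, 0, -0.03, 0]
    - [1, -0.01, 0, -0.01, 0]

```text
t: 36.35
eef_pos: [0.4563, -0.1378, 0.1821]
ee_rot: [-3.141, -0.005, 0.001]
force: [-0.3, -0.8, -0.1]
width: 0.0876
```

>>> apply_moves:
  moves:
    - [1, 0, 0, -0.005, 0]
    - [1, 0, 0, 0, 0]
    - [1, 0, 0, 0, 0]

```text
t: 36.6
eef_pos: [0.4586, -0.1374, 0.1827]
ee_rot: [-3.141, -0.001, 0.001]
force: [0.0, 0.0, -0.0]
width: 0.0875
```

```bash
python3 snap.py w29 | head -1; python3 snap.py top1 top|head -1
python3 - <<'E'
from pads import *
w=load("pics/w29.npz");t=load("pics/top1.npz")
W=world(w,True)
def part(nm,c,r,lo,hi):
    n=np.hypot(W[...,0]-c[0],W[...,1]-c[1])<r+.008
    P=W[n&(W[...,2]>lo)&(W[...,2]<hi)]
    A=np.c_[P[:,:2]-P[:,:2].mean(0),np.ones(len(P))]
    print(nm,P.mean(0).round(4),((P.min(0)+P.max(0))/2).round(4),"tilt",np.linalg.lstsq(A,P[:,2],rcond=None)[0].round(4))
part("flange",(.547,-.1375),.033,.029,.036)
for ang in ((0,2*np.pi),(-1,1)):
    print(fit(w,(.547,-.1375),.033,.0325,True,band=.004,ang=ang))
im=cv2.imread("pics/top1.png")[150:270,250:430]; cv2.imwrite("pics/top1c.png",cv2.resize(im,None,fx=4.4,fy=4.4,interpolation=cv2.INTER_CUBIC))
for nm,c,r,z in(("bearing",(.685,.1252),.02,.0245),("spacer",(.701,-.063),.027,.0285),("flange",(.5455,-.136),.033,.0325),("bushfoot",(.5805,.0137),.015,.0175)):
    c2,R,res,k=fit(t,c,r,z,False,band=.004); print(nm,c2.round(4),R.round(4),res.round(4))
E
```

```text
36.65 [ 0.4583 -0.1374  0.1819] [-3.1415e+00  8.0000e-04  7.0000e-04] 0.08758519336399315
36.7 [ 0.4581 -0.1374  0.1814] [3.1415e+00 1.9000e-03 7.0000e-04] 0.08742824048722314
flange [ 0.5472 -0.1375  0.0332] [ 0.5477 -0.1376  0.0332] tilt [ 0.001  -0.0005  0.0332]
(array([ 0.54726034, -0.13740951]), array([ 0.54726632, -0.1374114 ,  0.0327639 ]), np.float64(4.426683808513715e-05), 120)
(array([ 0.54698957, -0.13729649]), array([ 0.54715194, -0.13729854,  0.0328597 ]), np.float64(2.8122187372112833e-05), 120)
bearing [0.685  0.1251] [0.685  0.1252 0.0209] 0.0002
spacer [ 0.6999 -0.0613] [ 0.6995 -0.0613  0.0286] 0.0005
flange [ 0.5454 -0.1364] [ 0.5454 -0.1362  0.0333] 0.0002
bushfoot [0.5798 0.0143] [0.5798 0.0143 0.0149] 0.0003
```

View pics/w29.png

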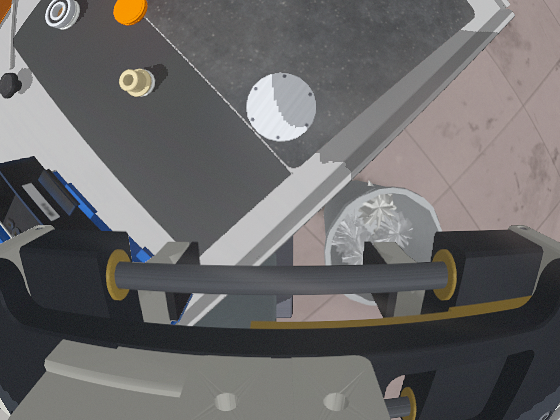

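View pics/top1c.png

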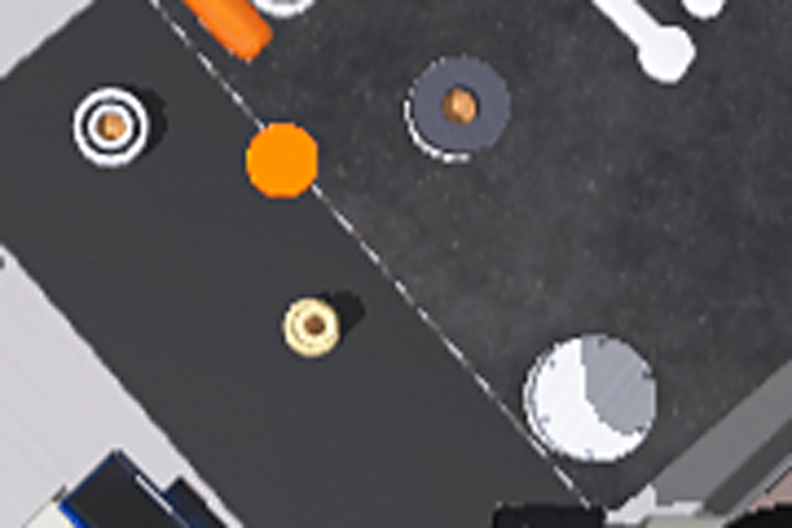

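Run:
```python
from station import job,arm
print(job.job_done()); print(arm.get_state()["t"])
```

```text
the job is handed in; nothing more can be done
None
the job is handed in; nothing more can be done
```

I took the stack apart from the top down and set each part on its own pad: the bush on the 30 mm pad, the bearing on the 40 mm, the spacer on the 54 mm and the flange on the 66 mm. I lowered each part until the force showed contact, then released it and checked it with the wrist camera before lifting the next. The job was handed in at about 36.7 s, with the gripper open and clear. I did not touch the orange and red look-alikes.

| Part | Part centre (x, y) in m | Pad centre (x, y) in m | Offset |
|---|---|---|---|
| Bush | (0.5813, 0.0134) | (0.5817, 0.0133) | about 0.4 mm |
| Bearing | (0.6868, 0.1252) | (0.687, 0.1249) | about 0.4 mm |
| Spacer | (0.7029, -0.0639) | (0.703, -0.0637) | about 0.2 mm |
| Flange | (0.5473, -0.1374) | (0.5472, -0.1374) | about 0.1 mm |

The fitted tilt of the bearing, spacer and flange was at most about 0.3°. I did not fit the bush's tilt; it stands upright in the pictures.

- **Cameras:** the overhead camera places everything about 2 mm away from the wrist camera, which matches its stated calibration error. I went by the wrist camera because it agreed with the fingertips.
- **Spacer in the last overhead picture:** my edge fit there was unreliable (dark ring over the pad's white rim), so the spacer's position rests on its wrist view.
- **Gripper readings:** the width read 26 mm on the bush's neck (listed as about 21 mm), and 38 and 64 mm on the 40 and 66 mm parts. The pictures showed all of them held firmly.

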